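# Sift the hold-down hardware

### The job

Sort the mixed hold-down hardware in the bench sifter: first lift the long bolts off the sieve deck and stand them upright in the steel cup, either end down; then take the deck by its handle and shake it back and forth, keeping it down, until every small nut has dropped through into the catch tray. With the grey bin pushed up against the tray under the spout, lift the handle to tip the big knobs over the lip into the bin, then lower the deck to rest again, leaving the tape measure and the hold-down strap where they are.

Things in the scene. Friction and masses are not known exactly. Their poses are not given: they have to be found in the camera images.
- sifter: bench sifter, fixed: a grey catch tray (198 x 292 mm inside, walls 40 mm high) with four posts, over which a sieve deck slides and tips. Origin on the bench under the deck's hinge (carriage at 0); +y toward the spout, -y toward the handle, x across. The tray spans x -103..103, y -300..0 mm; the bin is pushed against its flat end face at y = 0
- carriage (a joint): slide of the whole deck along the sifter's y, m, -0.02 to 0.02 with end stops, + toward the spout; about 1 N of friction, stays where left. Strokes from stop to stop at about 0.3 m/s and more make the pieces slide over the plate
- deck (a joint): tilt of the deck about the hinge at its spout end, rad: 0 at rest (the plate then slopes 0.06 rad down to the spout), grows to at most 1.0 as the handle is lifted; falls back to 0 by its own weight (about 4 N at the handle)
- handle (a point): middle of the deck's round black handle bar, 14 mm thick, 100 mm long, along the sifter's x, with 35 mm between it and the deck's end wall; 116 mm over the bench at rest. 327 mm from the hinge axis, round which it swings up
- plate (a point): centre of the punched area, on the plate's top: four staggered rows of 30 mm square holes (12 mm lands) from 36 to 192 mm behind the hinge (sifter y); from there to the handle-end wall at 280 mm the plate is blank. Deck: smooth plated steel (friction about 0.2), 160 mm wide inside, side and handle-end walls 32 mm above the plate
- lip (a point): middle of the spout lip's edge. The plate turns up here by 28 degrees, 17 mm high, ending 34 mm in front of the hinge: flat pieces stay behind it while the deck is shaken and slide over it once the deck is tilted by 0.75 rad or more
- hinge (a point): middle of the deck's hinge axis, 78 mm over the bench; the axis runs along the sifter's x and moves with the carriage. The plate's top is 84 mm over the bench here
- bin: grey open bin, 200 (x) x 160 (y) mm, 0.35 kg, origin under its centre; front wall (-y) 40 mm high, sides 52, back (+y) 60. A grip tab 8 mm thick (y), 50 mm wide (x) stands over the back wall at y = +78 mm, z 60 to 90 mm: pinch it from above to slide the bin. In place, its centre is 80 mm from the sifter's origin along the sifter's +y, at the sifter's yaw
- cup: round steel cup, loose, 0.6 kg, 78 mm outside, 72 mm inside, 94 mm high, inner floor at z = 6 mm, on a foot disc 90 mm across; origin under its centre
- bolt_1: long black hex bolt, 120 mm: shank 12 mm thick, hex head 19 mm across flats and 10 mm thick, 110 g; origin at mid-length on its axis, +x toward the head (head from x = 50 to 60 mm). Lies across the deck at the start; may be absent
- bolt_2: long black hex bolt, 120 mm: shank 12 mm thick, hex head 19 mm across flats and 10 mm thick, 110 g; origin at mid-length on its axis, +x toward the head (head from x = 50 to 60 mm). Lies across the deck at the start; may be absent
- bolt_3: long black hex bolt, 120 mm: shank 12 mm thick, hex head 19 mm across flats and 10 mm thick, 110 g; origin at mid-length on its axis, +x toward the head (head from x = 50 to 60 mm). Lies across the deck at the start; may be absent
- bolt_4: long black hex bolt, 120 mm: shank 12 mm thick, hex head 19 mm across flats and 10 mm thick, 110 g; origin at mid-length on its axis, +x toward the head (head from x = 50 to 60 mm). Lies across the deck at the start; may be absent
- nut_1: small steel flange nut, 22 mm across, 11.5 mm high, 30 g; origin under its centre. Lies on the blank part of the deck at the start, fits the holes; may be absent
- nut_2: small steel flange nut, 22 mm across, 11.5 mm high, 30 g; origin under its centre. Lies on the blank part of the deck at the start, fits the holes; may be absent
- nut_3: small steel flange nut, 22 mm across, 11.5 mm high, 30 g; origin under its centre. Lies on the blank part of the deck at the start, fits the holes; may be absent
- nut_4: small steel flange nut, 22 mm across, 11.5 mm high, 30 g; origin under its centre. Lies on the blank part of the deck at the start, fits the holes; may be absent
- nut_5: small steel flange nut, 22 mm across, 11.5 mm high, 30 g; origin under its centre. Lies on the blank part of the deck at the start, fits the holes; may be absent
- nut_6: small steel flange nut, 22 mm across, 11.5 mm high, 30 g; origin under its centre. Lies on the blank part of the deck at the start, fits the holes; may be absent
- knob_1: large black star knob, 46 mm across, 24 mm high, 60 g; origin under its centre. Lies on the blank part of the deck by the handle at the start, too big for the holes; may be absent
- knob_2: large black star knob, 46 mm across, 24 mm high, 60 g; origin under its centre. Lies on the blank part of the deck by the handle at the start, too big for the holes; may be absent
- knob_3: large black star knob, 46 mm across, 24 mm high, 60 g; origin under its centre. Lies on the blank part of the deck by the handle at the start, too big for the holes; may be absent
- tape_measure: yellow tape measure, a bystander, 38 x 90 x 66 mm, origin under its centre
- hold_down_1: steel hold-down strap with wing bolt, a bystander, 34 x 130 x 46 mm, origin under its centre

How it is judged:
On the way, in this order (a step that is already met when the one before it is completed fails the run):
1. every bolt stands in the cup (horizontal distance between each of bolt_1, bolt_2, bolt_3, bolt_4 and cup below 0.04 m and z of bolt_1 in the frame of cup between 0.04 and 0.095 m and (angle between bolt_1's own x axis and vertical below 0.75 rad or angle between bolt_1's own x axis and vertical above 2.39 rad) and z of bolt_2 in the frame of cup between 0.04 and 0.095 m and (angle between bolt_2's own x axis and vertical below 0.75 rad or angle between bolt_2's own x axis and vertical above 2.39 rad) and z of bolt_3 in the frame of cup between 0.04 and 0.095 m and (angle between bolt_3's own x axis and vertical below 0.75 rad or angle between bolt_3's own x axis and vertical above 2.39 rad) and z of bolt_4 in the frame of cup between 0.04 and 0.095 m and (angle between bolt_4's own x axis and vertical below 0.75 rad or angle between bolt_4's own x axis and vertical above 2.39 rad)), for 0.3 s.
2. every nut has dropped through the sieve into the catch tray, the deck still down (x of nut_1 in the frame of sifter between -0.1 and 0.1 m and y of nut_1 in the frame of sifter between -0.3 and 0 m and z of nut_1 in the frame of sifter between -0.005 and 0.035 m and x of nut_2 in the frame of sifter between -0.1 and 0.1 m and y of nut_2 in the frame of sifter between -0.3 and 0 m and z of nut_2 in the frame of sifter between -0.005 and 0.035 m and x of nut_3 in the frame of sifter between -0.1 and 0.1 m and y of nut_3 in the frame of sifter between -0.3 and 0 m and z of nut_3 in the frame of sifter between -0.005 and 0.035 m and x of nut_4 in the frame of sifter between -0.1 and 0.1 m and y of nut_4 in the frame of sifter between -0.3 and 0 m and z of nut_4 in the frame of sifter between -0.005 and 0.035 m and x of nut_5 in the frame of sifter between -0.1 and 0.1 m and y of nut_5 in the frame of sifter between -0.3 and 0 m and z of nut_5 in the frame of sifter between -0.005 and 0.035 m and x of nut_6 in the frame of sifter between -0.1 and 0.1 m and y of nut_6 in the frame of sifter between -0.3 and 0 m and z of nut_6 in the frame of sifter between -0.005 and 0.035 m and value of joint deck below 0.15 rad), for 0.3 s.
3. every knob has been tipped into the bin (x of knob_1 in the frame of bin between -0.1 and 0.1 m and y of knob_1 in the frame of bin between -0.08 and 0.08 m and z of knob_1 in the frame of bin between -0.005 and 0.06 m and x of knob_2 in the frame of bin between -0.1 and 0.1 m and y of knob_2 in the frame of bin between -0.08 and 0.08 m and z of knob_2 in the frame of bin between -0.005 and 0.06 m and x of knob_3 in the frame of bin between -0.1 and 0.1 m and y of knob_3 in the frame of bin between -0.08 and 0.08 m and z of knob_3 in the frame of bin between -0.005 and 0.06 m), for 0.3 s.
At the end, for the whole second after the job is handed in: bolts stand in the cup (middle within 40 mm of its axis, 40 to 95 mm up, leaning under 0.75 rad), nuts lie in the catch tray, knobs in the bin, cup and bin upright (0.1 rad), deck tilt below 0.08 rad, all at rest (all of step 1 and all of step 3 and x of nut_1 in the frame of sifter between -0.1 and 0.1 m and y of nut_1 in the frame of sifter between -0.3 and 0 m and z of nut_1 in the frame of sifter between -0.005 and 0.035 m and x of nut_2 in the frame of sifter between -0.1 and 0.1 m and y of nut_2 in the frame of sifter between -0.3 and 0 m and z of nut_2 in the frame of sifter between -0.005 and 0.035 m and x of nut_3 in the frame of sifter between -0.1 and 0.1 m and y of nut_3 in the frame of sifter between -0.3 and 0 m and z of nut_3 in the frame of sifter between -0.005 and 0.035 m and x of nut_4 in the frame of sifter between -0.1 and 0.1 m and y of nut_4 in the frame of sifter between -0.3 and 0 m and z of nut_4 in the frame of sifter between -0.005 and 0.035 m and x of nut_5 in the frame of sifter between -0.1 and 0.1 m and y of nut_5 in the frame of sifter between -0.3 and 0 m and z of nut_5 in the frame of sifter between -0.005 and 0.035 m and x of nut_6 in the frame of sifter between -0.1 and 0.1 m and y of nut_6 in the frame of sifter between -0.3 and 0 m and z of nut_6 in the frame of sifter between -0.005 and 0.035 m and linear speed of each of bolt_1, bolt_2, bolt_3, bolt_4, nut_1, nut_2, nut_3, nut_4, nut_5, nut_6, knob_1, knob_2, knob_3 below 0.03 m/s and angle between each of cup, bin's own z axis and vertical below 0.1 rad and value of joint deck below 0.08 rad); the robot touches nothing.
It fails at once if the deck is tipped (over 0.15 rad) while a nut is still on it (value of joint deck above 0.15 rad and z of any of nut_1, nut_2, nut_3, nut_4, nut_5, nut_6 in the frame of sifter above 0.06 m).
It fails at once if the tape measure or the hold-down strap is pushed more than 40 mm (distance of any of tape_measure, hold_down_1 from where it was at the start of the episode above 0.04 m).
Of bolt_1, bolt_2, bolt_3, bolt_4 only 3 to 4 are there at a start; the rules pass over those that are not, and their reading is None.
Of nut_1, nut_2, nut_3, nut_4, nut_5, nut_6 only 3 to 6 are there at a start; the rules pass over those that are not, and their reading is None.
Of knob_1, knob_2, knob_3 only 2 to 3 are there at a start; the rules pass over those that are not, and their reading is None.
At some moment in a run one of bin, cup may be knocked a few centimetres aside while the robot is not near it.
Once in a run the grip may slacken for a moment while it holds something.
It also fails if it takes over 208 s, if anything falls off the work surface, if the arm or the gripper's body presses on something with over 40 N, if the wrist force passes 120 N, or if a joint passes its speed limit or range.

### The arm

A 6-joint arm with a two-finger parallel gripper is mounted at the origin on a cart in front of the work surface, level with it; the furniture and walls round the work are solid. World frame = base frame: x ahead of the robot, y to its left, z up, the work surface at z = 0. Lengths are in m, angles in rad, forces in N, time in s.
With the tool pointing down it reaches from about 0.375 to 0.9 m from the base axis. Payload 3.1 kg.
Tool frame: the origin (TCP) lies on the centre line of the jaws, within the pads' length; the fingertips stand 8 mm ahead of it and the grasp point (between the pads) lies 11 mm behind it; z points along the fingers, y is the line along which they close (so a half turn about z gives the same grasp; the last joint's range is limited). The gripper opens to 85 mm and grips with 20 to 120 N. Pads are 22 mm wide; open, the fingers measure 114 mm over their backs; the gripper's body (76 mm by 85 mm) begins 54 mm behind the grasp point. The pads swing forward as they close: fully open they stand 13 mm farther back than shut.
Start: joints at [-1.494, 0.527, 1.433, -0, 1.181, -0.178], TCP at [0.158, -0.605, 0.239] pointing down, gripper open.
Joint ranges: [-3.08, 3.08], [-0.75, 2.2], [0.22, 2.44], [-1.43, 4.57], [0, 2.65], [-2.85, 2.85]. Speed limits (rad/s): [2.79, 2.79, 3.14, 3.14, 3.14, 3.14].

### API

Orientations are given as a unit quaternion [x, y, z, w].
In Python, from station import * gives the robot as it stands.
- The arm moves only by the tool play_rows, never from a script. Its argument "rows" is a list of rows, each a list of 3 entries, a list of its own where there are three numbers: the turn, a rotation vector about the tool's x, y, z in degrees, then the shift along the tool's x, y, z in mm, then the closure, from 0 (fully open) to 1 (shut). In form: [[[ax, ay, az], [dx, dy, dz], jaw], ...]. A call has 1 to 12 rows; each row shifts and turns the commanded pose from where the row before left it, along the tool's axes as they then stand; what a row does not reach is not made up. A row lasts 1/12 s, in which the tool goes at most 41.7 mm and 7.16 degrees, less where a joint would pass 70% of its speed; a pose out of reach is approached as far as the arm can. A call with a gripper value outside its range is refused whole. The fingers move at their own pace and stop on an object; "grip_force" is the grip in N (left out, the last holds). Time passes only in rows, so rows that do not move let the fingers close. It gives the time, the measured TCP pose, the force, the opening and the grip force at its end, in the units of the state.
- sense(): the state, without advancing time (a new reading comes with each control period).
- snapshot(name): name is "scene" or "top" or "wrist"; returns (picture, depth): 420x560x3 uint8, red, green, blue; 420x560 float32, m along the optical axis (not along the pixel's ray), 0 where there is no reading.
- get_calibration(name): a dict with "vfov" (degrees; the focal length in pixels is half the picture's height over the tangent of half this angle, whatever the lens; pixels are square), "cx", "cy" (the principal point, pixels), "k1" (the pictures are not rectified: a ray, as slopes to the right and down, at radius r is drawn at 1 + k1 r^2 times it, then the intrinsics apply), "xyz" and "attitude" of the camera in the world. Camera axes: x right, y down, z forward; pixel columns grow to the right and rows downward; lengths in m; the calibration is good to about 2 mm. A picture is of the moment at which its call begins: read the wrist's pose just before it. get_calibration takes no time and is no camera call; for the wrist camera it gives the pose at the moment of the call.
- sign_off(): hands the job in; it is judged then, once.
The state is a dict: "t": time; "q": joint angles; "qd": joint speeds; "tau": joint torques, N m; "tcp_pos": TCP position; "tool_rot": TCP orientation; "force": force on the tool from outside, world axes, zero at the start; "ft_torque": the same for the moment, N m; "finger_gap": opening from 0.0 (shut) to 1.0 (fully open); "gripper_force": force on a finger pad.
Only numpy, scipy, OpenCV 4.12 (cv2) and the standard library are available. Lean on these libraries where they do the work, as an engineer would, in place of code of your own. Each camera call takes 0.05 s, during which the arm holds its last target. There are 200 camera calls.

## Working session

There is one attempt and no reset: what is moved stays moved. The work goes in short steps, Python scripts to look and compute and a tool call to move; the robot and the scene stay as the last step left them, time stands still between calls to the robot, and variables do not carry over. Pictures are saved under pics/ and viewed, at most 14 in all, crops included, and the job is handed in when it is done.

Besides the shell and the picture viewer there is one more tool, called as a command line: name --argument value ..., lists and objects as JSON in quotes. play_rows: Moves the arm, as the interface text tells. Its arguments: {"type":"object","properties":{"rows":{"type":"array","items":{"type":"array"}},"grip_force":{"type":"number"}},"required":["rows"]}

```bash
ls; mkdir -p pics; cat > h.py <<'E'
from station import *
import numpy as np, cv2
from scipy.spatial.transform import Rotation as R
def rot(a):
    a=np.array(a); return a if a.shape==(3,3) else R.from_quat(a).as_matrix()
def world(name,uv,depth=None,z=None,cal=None):
    c=cal or get_calibration(name); f=210/np.tan(np.radians(c["vfov"])/2)
    uv=np.atleast_2d(np.array(uv,float)); d=(uv-[c["cx"],c["cy"]])/f; s=d.copy()
    for _ in range(20): s=d/(1+c["k1"]*(s**2).sum(1,keepdims=True))
    ray=np.c_[s,np.ones(len(s))]@rot(c["attitude"]).T; o=np.array(c["xyz"])
    if z is not None: k=(z-o[2])/ray[:,2]
    else: k=np.array([depth[int(round(v)),int(round(u))] for u,v in uv])
    return o+ray*k[:,None]
def snap(name,fn):
    c=get_calibration(name); p,d=snapshot(name); cv2.imwrite(f"pics/{fn}.png",p[:,:,::-1]); np.savez(f"pics/{fn}.npz",d=d,p=p,c=np.array([c],dtype=object)); return p,d
def load(fn):
    z=np.load(f"pics/{fn}.npz",allow_pickle=True); return z["p"],z["d"],z["c"][0]
E
python3 -c "
from h import *
s=sense();print(s)
for n in('scene','top','wrist'):
  print(n,get_calibration(n)); snap(n,n+'0')
"
```

```text
pics
{'t': 0.0, 'q': array([-1.49450331e+00,  5.28446062e-01,  1.43387191e+00, -4.72938846e-05,
        1.18139896e+00, -1.78508218e-01]), 'qd': array([ 0.00081794,  0.00067857,  0.00165415, -0.0005638 ,  0.00154396,
        0.0017928 ]), 'tau': array([ 7.45431475e-05, -4.42349374e+01, -1.78026474e+01, -3.99126420e-04,
        8.42410431e-03, -1.76119147e-05]), 'tcp_pos': array([ 0.15749131, -0.60412494,  0.23835561]), 'tool_rot': array([ 9.91893809e-01,  1.27065116e-01,  3.24212703e-05, -1.06187139e-03]), 'force': array([-0.56766736,  0.11299227, -0.98949628]), 'ft_torque': array([ 0.02294504, -0.00442918,  0.01603033]), 'gripper_force': 0.0, 'finger_gap': 1.001988240010963}
scene {'vfov': 45.385706197345165, 'cx': 279.0047398337108, 'cy': 206.85727016429416, 'k1': -0.023629863016005073, 'xyz': array([-0.4034776 ,  0.36263867,  0.65345971]), 'attitude': array([-0.46036795,  0.71455149, -0.44314109,  0.28478677])}
top {'vfov': 49.7207923923137, 'cx': 272.31072388932284, 'cy': 207.99188415854718, 'k1': 0.03380485334521667, 'xyz': array([ 0.42455963, -0.09857807,  1.18344277]), 'attitude': array([-0.70280058,  0.70897536, -0.0347224 ,  0.04711306])}
wrist {'vfov': 68.65659865595332, 'cx': 284.9799320578115, 'cy': 207.2967699696437, 'k1': -0.03180230501658663, 'xyz': array([ 0.22934123, -0.585507  ,  0.37297912]), 'attitude': array([ 0.78327086, -0.60434787, -0.08975869,  0.11486421])}
```

View pics/top0.png

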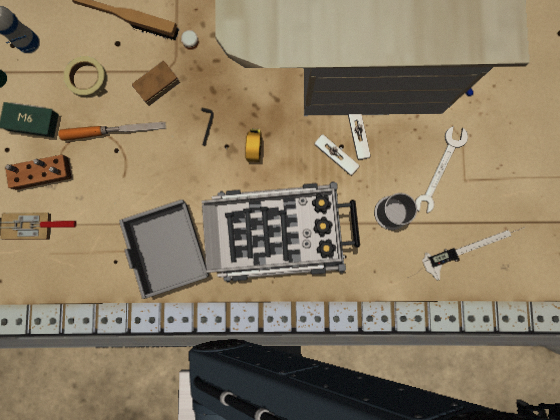

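View pics/scene0.png

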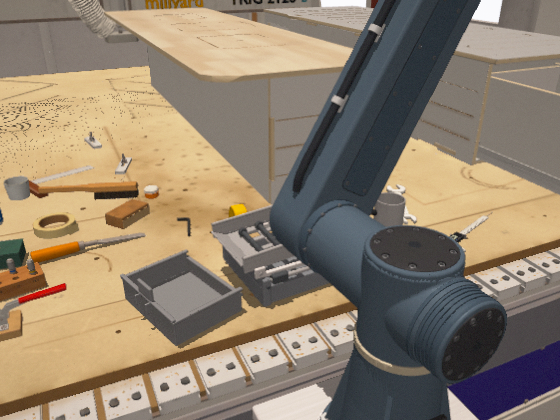

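The top view shows the deck from (205,235) on the spout side to the handle at (352,225). The bin is skewed at (162,250), the cup is at (395,210), and the tape (254,146) and straps (336,154)/(359,137) are clear. The bolts lie across the punched area. I'll zoom in on the deck next.

```bash
python3 -c "
from h import *
p,d,c=load('top0')
cv2.imwrite('pics/c1.png',cv2.resize(p[180:300,110:310,::-1],None,fx=4,fy=4,interpolation=cv2.INTER_CUBIC))
cv2.imwrite('pics/c2.png',cv2.resize(p[175:295,225:425,::-1],None,fx=4,fy=4,interpolation=cv2.INTER_CUBIC))
"
```

```text
(no output)
```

View pics/c2.png

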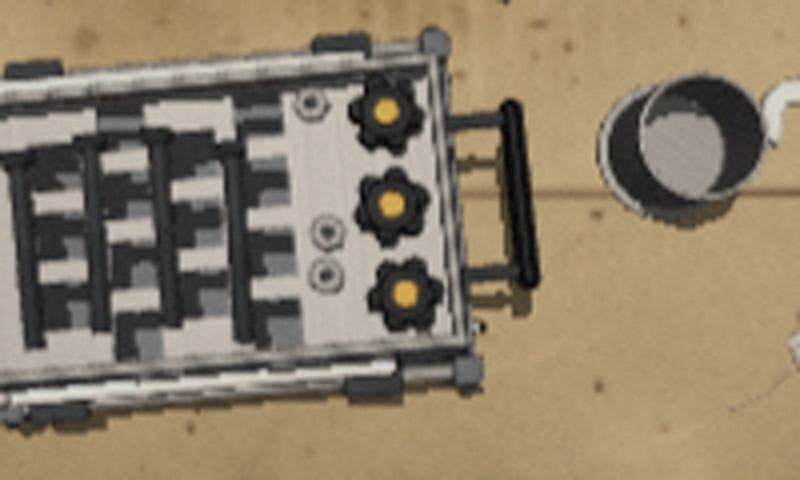

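View pics/c1.png

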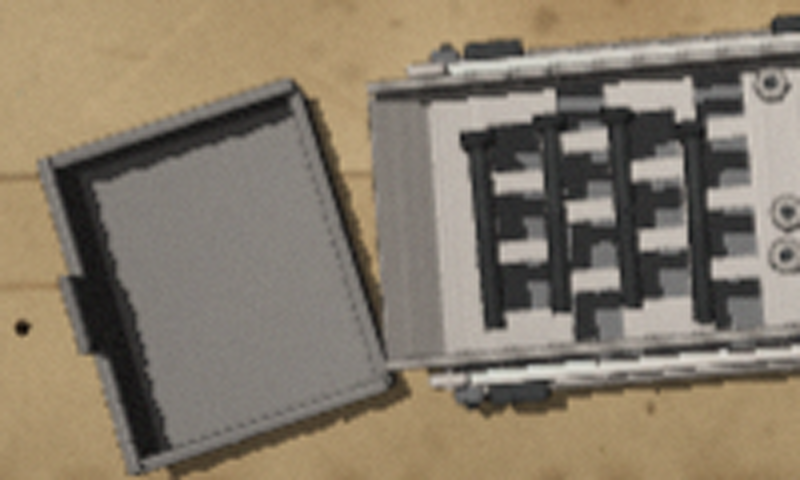

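Four bolts lie with their heads toward the top of the image (world +x). There are three nuts near c2 (311,103), (327,233), (325,277) and three knobs at the handle end. The bin is skewed about 18° with one corner touching the sifter.

```bash
python3 -c "
from h import *
np.set_printoptions(precision=4,suppress=True)
p,d,c=load('top0')
c1=lambda l:np.array(l)/4+[110,180]
c2=lambda l:np.array(l)/4+[225,175]
def show(n,uv,z):
  print(n,'z',z); print(np.c_[world('top',uv,z=z,cal=c),world('top',uv,depth=d,cal=c)])
show('bolts head,tail',c1([(475,140),(497,325),(547,122),(562,310),(620,115),(632,305),(692,130),(707,318)]),.1)
show('handle',c2([(512,105),(530,283)]),.123)
show('cup rim L,R,T,B',c2([(640,140),(768,150),(705,75),(705,200)]),.094)
show('tray posts tl,tr,bl,br',[c1([(445,52)])[0],c2([(434,42)])[0],c1([(475,395)])[0],c2([(467,372)])[0]],.1)
show('lip corners',c1([(372,92),(388,365)]),.1)
show('bin TL,TR,BL,BR',c1([(45,160),(293,85),(135,465),(385,380)]),.052)
show('tab',c1([(70,280),(95,352)]),.09)
show('plate pts',c1([(450,200),(600,330)]),.09)
show('knobs',c2([(386,110),(393,204),(405,293)]),.12)
"
```

```text
bolts head,tail z 0.1
[[ 0.5347  0.0249  0.1     0.534   0.0241  0.1069]
 [ 0.4242  0.0114  0.1     0.4242  0.0114  0.0999]
 [ 0.5452 -0.0185  0.1     0.544  -0.0192  0.1105]
 [ 0.4327 -0.0273  0.1     0.4327 -0.0272  0.0994]
 [ 0.549  -0.0624  0.1     0.5481 -0.0627  0.1077]
 [ 0.4353 -0.0689  0.1     0.4353 -0.0689  0.1014]
 [ 0.5395 -0.1057  0.1     0.5382 -0.1056  0.1121]
 [ 0.4273 -0.1134  0.1     0.4273 -0.1133  0.1034]]
handle z 0.123
[[ 0.5621 -0.2702  0.123   0.5624 -0.2705  0.1208]
 [ 0.4578 -0.2776  0.123   0.4579 -0.2782  0.1195]]
cup rim L,R,T,B z 0.094
[[ 0.5439 -0.3508  0.094   0.5436 -0.3502  0.0963]
 [ 0.5371 -0.4265  0.094   0.5469 -0.4552 -0.0012]
 [ 0.5829 -0.391   0.094   0.5842 -0.3933  0.0853]
 [ 0.5074 -0.388   0.094   0.508  -0.3899  0.0865]]
tray posts tl,tr,bl,br z 0.1
[[ 0.5884  0.0433  0.1     0.5935  0.0476  0.0665]
 [ 0.6039 -0.2282  0.1     0.6093 -0.232   0.0675]
 [ 0.3832  0.0243  0.1     0.382   0.0278  0.0693]
 [ 0.4065 -0.2429  0.1     0.4059 -0.2472  0.0678]]
lip corners z 0.1
[[0.5645 0.0873 0.1    0.5652 0.0883 0.0942]
 [0.4012 0.076  0.1    0.4016 0.0729 0.1196]]
bin TL,TR,BL,BR z 0.052
[[0.5296 0.3005 0.052  0.5285 0.296  0.0646]
 [0.5756 0.1454 0.052  0.5745 0.1437 0.0599]
 [0.3407 0.2389 0.052  0.3418 0.2347 0.066 ]
 [0.391  0.0855 0.052  0.3911 0.085  0.0549]]
tab z 0.09
[[0.4534 0.2697 0.09   0.4536 0.2717 0.0841]
 [0.4103 0.2534 0.09   0.4101 0.2592 0.0718]]
plate pts z 0.09
[[ 0.4994  0.0411  0.09    0.4997  0.0415  0.0862]
 [ 0.4207 -0.0494  0.09    0.4204 -0.0455  0.0049]]
knobs z 0.12
[[ 0.5603 -0.1966  0.12    0.56   -0.1964  0.1221]
 [ 0.5047 -0.1996  0.12    0.5042 -0.199   0.1259]
 [ 0.4526 -0.2054  0.12    0.4525 -0.205   0.1243]]
```

```bash
cat >> h.py <<'E'
np.set_printoptions(precision=4,suppress=True)
def Rm(yaw,pitch=0):  # tool down with tool x at world yaw (deg), then turned about tool y by pitch
    y=np.radians(yaw); c,s=np.cos(y),np.sin(y)
    return np.array([[c,s,0],[s,-c,0],[0,0,-1.]])@R.from_euler('y',pitch,degrees=True).as_matrix()
def go(pos,Rt=None):
    s=sense(); Rc=rot(s['tool_rot']); d=Rc.T@(np.array(pos)-s['tcp_pos'])*1000
    print('shift first (mm)',d.round(1),'norm',np.linalg.norm(d).round(1))
    if Rt is not None: print('turn rv deg',np.degrees(R.from_matrix(Rc.T@Rt).as_rotvec()).round(2),'| shift after turn',(Rt.T@(np.array(pos)-s['tcp_pos'])*1000).round(1))
def st():
    s=sense(); print('t',round(s['t'],2),'q',s['q'].round(3),'tcp',s['tcp_pos'].round(4),'\nF',s['force'].round(1),'gap',round(s['finger_gap'],3),'gf',round(s['gripper_force'],1)); print(rot(s['tool_rot']).round(3).tolist())
E
```

play_rows --rows '[[[0, 0, 0], [23.7, -19.5, -0.5], 0], [[0, 0, 0], [23.7, -19.5, -0.5], 0], [[0, 0, 0], [23.7, -19.5, -0.5], 0], [[0, 0, 0], [23.7, -19.5, -0.5], 0], [[0, 0, 0], [23.7, -19.5, -0.5], 0], [[0, 0, 0], [23.7, -19.5, -0.5], 0], [[0, 0, 0], [23.7, -19.5, -0.5], 0], [[0, 0, 0], [23.7, -19.5, -0.5], 0], [[0, 0, 0], [23.7, -19.5, -0.5], 0], [[0, 0, 0], [23.7, -19.5, -0.5], 0]]'

```text
t: 0.98
tcp_pos: [0.3383, -0.3549, 0.2442]
tool_rot: [0.992, 0.127, -0.0, -0.0]
force: [0.5, -0.1, -0.2]
finger_gap: 0.999
gripper_force: 0.0
```

play_rows --rows '[[[0, 0, 0], [23.7, -19.5, -0.5], 0], [[0, 0, 0], [23.7, -19.5, -0.5], 0], [[0, 0, 0], [23.7, -19.5, -0.5], 0], [[0, 0, 0], [23.7, -19.5, -0.5], 0], [[0, 0, 0], [23.7, -19.5, -0.5], 0], [[0, 0, 0], [23.7, -19.5, -0.5], 0], [[0, 0, 0], [23.7, -19.5, -0.5], 0], [[0, 0, 0], [23.7, -19.5, -0.5], 0], [[0, 0, 5.3], [23.7, -19.5, -0.5], 0.72], [[0, 0, 5.3], [23.7, -19.5, -0.5], 0.72], [[0, 0, 0], [0, 0, 0], 0.72], [[0, 0, 0], [0, 0, 0], 0.72]]'

```text
t: 1.98
tcp_pos: [0.5206, -0.1084, 0.249]
tool_rot: [0.999, 0.037, -0.0, 0.0]
force: [-0.6, -0.2, -0.4]
finger_gap: 0.455
gripper_force: 0.0
```

```bash
python3 -c "
from h import *
st(); snap('wrist','w1')"
```

```text
t 1.98 q [-0.415  0.39   1.654 -0.     1.097  1.082] tcp [ 0.5206 -0.1084  0.249 ] 
F [-0.6 -0.2 -0.4] gap 0.455 gf 0.0
[[0.997, 0.074, -0.0], [0.074, -0.997, -0.0], [-0.0, 0.0, -1.0]]
```

View pics/w1.png

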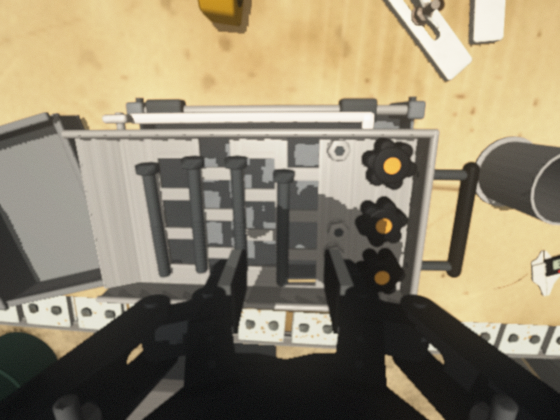

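The wrist view shows bolt heads at (147,168), (191,162), (236,162), (284,176) and tails at (163,272), (201,270), (240,~275), (283,283). The nuts are at (339,150) and (338,232), and the handle runs from (475,168) to (455,272).

```bash
python3 -c "
from h import *
p,d,c=load('w1'); print(c)
uv=[(147,168),(163,274),(191,162),(201,270),(236,162),(239,250),(284,176),(283,283),(475,168),(455,272),(550,150)]
print(np.c_[world('wrist',uv,z=.1,cal=c),world('wrist',uv,depth=d,cal=c)])
"
```

```text
{'vfov': 68.65659865595332, 'cx': 284.9799320578115, 'cy': 207.2967699696437, 'k1': -0.03180230501658663, 'xyz': array([ 0.5947, -0.1026,  0.3835]), 'attitude': array([ 0.7254, -0.6727, -0.0993,  0.1073])}
[[ 0.5378  0.0222  0.1     0.5384  0.021   0.1029]
 [ 0.4277  0.0117  0.1     0.4258  0.013   0.0969]
 [ 0.5464 -0.0191  0.1     0.5475 -0.021   0.1064]
 [ 0.4355 -0.0279  0.1     0.4357 -0.028   0.1004]
 [ 0.5495 -0.0607  0.1     0.5509 -0.062   0.1092]
 [ 0.461  -0.0663  0.1     0.5307 -0.0852  0.2477]
 [ 0.5397 -0.1059  0.1     0.542  -0.1057  0.1121]
 [ 0.4269 -0.1132  0.1     0.4298 -0.113   0.1049]
 [ 0.5612 -0.2842  0.1     0.5638 -0.2697  0.1225]
 [ 0.4524 -0.2909  0.1     0.463  -0.2769  0.1212]
 [ 0.5837 -0.352   0.1     0.5829 -0.3714  0.078 ]]
```

play_rows --rows '[[[0, 7, 0], [0, 0, -2], 0.72], [[0, 7, 0], [0, 0, -2], 0.72], [[0, 7, 0], [0, 0, 0], 0.72], [[0, 7, 0], [0, 0, 0], 0.72], [[0, 7, 0], [0, 0, 0], 0.72], [[0, 7, 0], [0, 0, 0], 0.72], [[0, 7, 0], [0, 0, 0], 0.72], [[0, 7, 0], [0, 0, 0], 0.72], [[0, 7, 0], [0, 0, 0], 0.72], [[0, 7, 0], [0, 0, 0], 0.72], [[0, 0, 0], [0, 0, 0], 0.72]]'

```text
t: 2.95
tcp_pos: [0.5197, -0.0919, 0.247]
tool_rot: [0.92, 0.042, 0.387, -0.049]
force: [-0.1, -0.1, -1.1]
finger_gap: 0.277
gripper_force: 0.0
```

```bash
python3 -c "
from h import *
st()"
```

```text
t 2.95 q [-0.717  0.32   2.198  1.503  0.593 -0.544] tcp [ 0.5197 -0.0919  0.247 ] 
F [-0.1 -0.1 -1.1] gap 0.277 gf 0.0
[[0.696, 0.115, 0.708], [0.038, -0.992, 0.123], [0.717, -0.058, -0.695]]
```

play_rows --rows '[[[0, 3, 0], [0, 0, 0], 0.72], [[0, 3, 0], [0, 0, 0], 0.72], [[0, 3, 0], [0, 0, 0], 0.72], [[0, 3, 0], [0, 0, 0], 0.72], [[0, 3, 0], [0, 0, 0], 0.72], [[0, 3, 0], [0, 0, 0], 0.72], [[0, 3, 0], [0, 0, 0], 0.72], [[0, 3, 0], [0, 0, 0], 0.72], [[0, 3, 0], [0, 0, 0], 0.72], [[0, 3, 0], [0, 0, 0], 0.72], [[0, 3, 0], [0, 0, 0], 0.72], [[0, 3, 0], [0, 0, 0], 0.72]]'

```text
t: 3.95
tcp_pos: [0.5402, -0.1011, 0.252]
tool_rot: [0.754, 0.03, 0.653, -0.065]
force: [1.0, 0.3, 0.2]
finger_gap: 0.281
gripper_force: 0.0
```

```bash
python3 -c "
from h import *
st()"
```

```text
t 3.95 q [-0.889  0.847  2.439  2.127  1.507 -1.635] tcp [ 0.5402 -0.1011  0.252 ] 
F [1.  0.3 0.2] gap 0.281 gf 0.0
[[0.146, 0.129, 0.981], [-0.04, -0.99, 0.137], [0.988, -0.059, -0.14]]
```

play_rows --rows '[[[0, -7, 0], [0, 0, 0], 0.72], [[0, -7, 0], [0, 0, 0], 0.72], [[0, -7, 0], [0, 0, 0], 0.72], [[0, -6, 0], [0, 0, 0], 0.72], [[0, -6, 0], [0, 0, 0], 0.72], [[0, -6, 0], [0, 0, 0], 0.72], [[0, -6, 0], [0, 0, 0], 0.72], [[0, -6, 0], [0, 0, 0], 0.72], [[0, -6, 0], [0, 0, 0], 0.72], [[0, -6, 0], [0, 0, 0], 0.72], [[0, -6, 0], [0, 0, 0], 0.72], [[0, -6, 0], [0, 0, 0], 0.72]]'

```text
t: 4.95
tcp_pos: [0.5396, -0.0874, 0.2473]
tool_rot: [0.972, 0.071, 0.215, -0.065]
force: [0.6, 0.9, -0.5]
finger_gap: 0.282
gripper_force: 0.0
```

```bash
python3 -c "
from h import *
st(); go([.517,-.1075,.2],Rm(3.7))"
```

```text
t 4.95 q [-0.559  0.316  1.898  0.558  0.722  0.48 ] tcp [ 0.5396 -0.0874  0.2473] 
F [ 0.6  0.9 -0.5] gap 0.282 gf 0.0
[[0.897, 0.166, 0.409], [0.11, -0.982, 0.156], [0.428, -0.095, -0.899]]
shift first (mm) [-42.7  20.5  30.1] norm 56.1
turn rv deg [ -6.68 -25.13   4.56] | shift after turn [-23.8  18.6  47.3]
```

play_rows --rows '[[[-0.84, -3.14, 0.57], [0, 0, 0], 0.72], [[-0.84, -3.14, 0.57], [0, 0, 0], 0.72], [[-0.84, -3.14, 0.57], [0, 0, 0], 0.72], [[-0.84, -3.14, 0.57], [0, 0, 0], 0.72], [[-0.84, -3.14, 0.57], [0, 0, 0], 0.72], [[-0.84, -3.14, 0.57], [0, 0, 0], 0.72], [[-0.84, -3.14, 0.57], [0, 0, 0], 0.72], [[-0.84, -3.14, 0.57], [0, 0, 0], 0.72], [[0, 0, 0], [-12, 9.3, 23], 0.72], [[0, 0, 0], [-12, 9.3, 23], 0.72], [[0, 0, 0], [0, 0, 0], 0.72], [[0, 0, 0], [0, 0, 0], 0.72]]'

```text
t: 5.95
tcp_pos: [0.5173, -0.1068, 0.2002]
tool_rot: [0.999, 0.032, 0.002, -0.001]
force: [-0.1, -0.5, 0.1]
finger_gap: 0.279
gripper_force: 0.0
```

```bash
python3 -c "
from h import *
st(); go([.517,-.1095,.106],Rm(3.7)); snap('wrist','w2')"
```

```text
t 5.95 q [-0.417  0.45   1.718  0.004  0.971  1.086] tcp [ 0.5173 -0.1068  0.2002] 
F [-0.1 -0.5  0.1] gap 0.279 gf 0.0
[[0.998, 0.065, 0.003], [0.065, -0.998, 0.003], [0.004, -0.002, -1.0]]
shift first (mm) [-0.8  2.9 94.2] norm 94.2
turn rv deg [-0.13 -0.2   0.01] | shift after turn [-0.5  2.6 94.2]
```

View pics/w2.png

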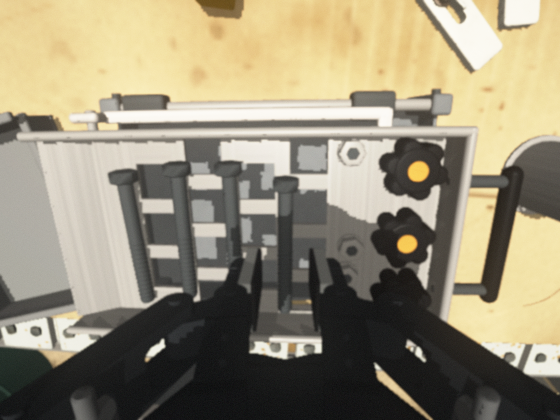

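Bolt 4 at (285,185–310) is centred between the fingers, so I'll descend, grip and lift.

play_rows --rows '[[[0, 0, 0], [0, 0, 20], 0.72], [[0, 0, 0], [0, 0, 20], 0.72], [[0, 0, 0], [0, 0, 20], 0.72], [[0, 0, 0], [0, 0, 20], 0.72], [[0, 0, 0], [0, 0, 14], 0.72], [[0, 0, 0], [0, 0, 0], 0.72], [[0, 0, 0], [0, 0, 0], 1], [[0, 0, 0], [0, 0, 0], 1], [[0, 0, 0], [0, 0, 0], 1], [[0, 0, 0], [0, 0, 0], 1], [[0, 0, 0], [0, 0, 0], 1]]' --grip_force 70

```text
t: 6.92
tcp_pos: [0.5195, -0.1056, 0.1076]
tool_rot: [0.999, 0.034, 0.004, -0.001]
force: [-1.1, -0.5, 2.9]
finger_gap: 0.1
gripper_force: 68.6
```

play_rows --rows '[[[0, 0, 0], [0, 0, -25], 1], [[0, 0, 0], [0, 0, -30], 1], [[0, 0, 0], [0, 0, -30], 1], [[0, 0, 0], [0, 0, -30], 1], [[0, 0, 0], [0, 0, 0], 1]]'

```text
t: 7.33
tcp_pos: [0.5215, -0.1072, 0.2276]
tool_rot: [0.999, 0.034, 0.009, 0.001]
force: [0.5, -1.0, -1.5]
finger_gap: 0.101
gripper_force: 68.6
```

```bash
python3 -c "
from h import *
st(); go([.545,-.389,.26],Rm(3.7,70))"
```

```text
t 7.33 q [-0.416  0.412  1.689  0.007  1.024  1.083] tcp [ 0.5215 -0.1072  0.2276] 
F [ 0.5 -1.  -1.5] gap 0.101 gf 68.6
[[0.998, 0.068, 0.017], [0.068, -0.998, -0.001], [0.017, 0.002, -1.0]]
shift first (mm) [  4.8 282.8 -31.7] norm 284.6
turn rv deg [-0.02 69.02  0.27] | shift after turn [ 32.3 282.7  -6.1]
```

play_rows --rows '[[[0, 0, 0], [0.5, 28.3, -3], 1], [[0, 0, 0], [0.5, 28.3, -3], 1], [[0, 0, 0], [0.5, 28.3, -3], 1], [[0, 0, 0], [0.5, 28.3, -3], 1], [[0, 0, 0], [0.5, 28.3, -3], 1], [[0, 0, 0], [0.5, 28.3, -3], 1], [[0, 0, 0], [0.5, 28.3, -3], 1], [[0, 0, 0], [0.5, 28.3, -3], 1], [[0, 0, 0], [0.5, 28.3, -3], 1], [[0, 0, 0], [0.5, 28.3, -3], 1]]'

```text
t: 8.17
tcp_pos: [0.5416, -0.389, 0.25]
tool_rot: [0.999, 0.034, 0.002, -0.002]
force: [0.7, -0.2, -0.2]
finger_gap: 0.102
gripper_force: 68.7
```

play_rows --rows '[[[0, 5, 0], [0, 0, 0], 1], [[0, 5, 0], [0, 0, 0], 1], [[0, 5, 0], [0, 0, 0], 1], [[0, 5, 0], [0, 0, 0], 1], [[0, 5, 0], [0, 0, 0], 1], [[0, 5, 0], [0, 0, 0], 1], [[0, 5, 0], [0, 0, 0], 1], [[0, 5, 0], [0, 0, 0], 1], [[0, 5, 0], [0, 0, 0], 1], [[0, 5, 0], [0, 0, 0], 1], [[0, 5, 0], [0, 0, 0], 1], [[0, 5, 0], [0, 0, 0], 1]]'

```text
t: 9.17
tcp_pos: [0.5415, -0.3882, 0.2506]
tool_rot: [0.863, 0.028, 0.503, -0.018]
force: [0.4, 1.6, -2.3]
finger_gap: 0.103
gripper_force: 68.8
```

```bash
python3 -c "
from h import *
st(); go([.545,-.389,.26],Rm(3.7,75)); snap('top','t2'); snap('wrist','w3'); p=np.hstack([load('t2')[0][130:300,300:500],]) ; a=cv2.resize(load('t2')[0][130:300,280:500],(400,309)); b=cv2.resize(load('w3')[0],(400,300)); cv2.imwrite('pics/v3.png',np.vstack([a,b])[:600,:,::-1])"
```

```text
t 9.17 q [-1.173  0.579  1.864  1.45   0.978 -0.746] tcp [ 0.5415 -0.3882  0.2506] 
F [ 0.4  1.6 -2.3] gap 0.103 gf 68.8
[[0.491, 0.066, 0.868], [0.031, -0.998, 0.059], [0.87, -0.002, -0.492]]
shift first (mm) [ 9.9  1.  -1.6] norm 10.0
turn rv deg [-0.15 14.5  -0.07] | shift after turn [9.9 1.  0.9]
```

View pics/v3.png

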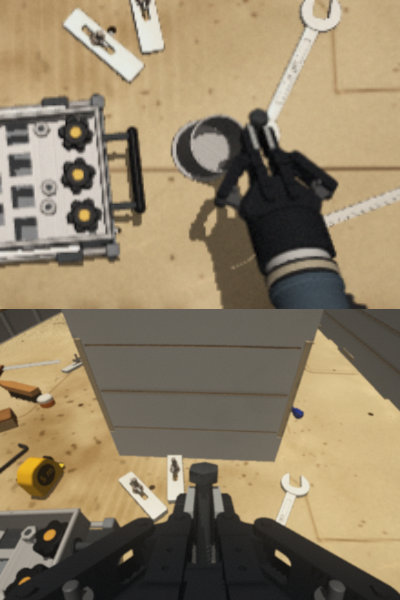

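play_rows --rows '[[[0, 4.8, 0], [0, 0, 0], 1], [[0, 4.8, 0], [0, 0, 0], 1], [[0, 4.8, 0], [0, 0, 0], 1], [[0, 0, 0], [0, -12, 5], 1], [[0, 0, 0], [0, 0, 0], 1]]'

```text
t: 9.68
tcp_pos: [0.5463, -0.3725, 0.2477]
tool_rot: [0.796, 0.026, 0.605, -0.025]
force: [-0.4, -0.0, -1.4]
finger_gap: 0.096
gripper_force: 68.9
```

```bash
python3 -c "
from h import *
st(); go([.548,-.376,.108],Rm(3.7,75))"
```

```text
t 9.68 q [-1.206  0.7    1.95   1.696  1.196 -1.053] tcp [ 0.5463 -0.3725  0.2477] 
F [-0.4 -0.  -1.4] gap 0.096 gf 68.9
[[0.268, 0.072, 0.961], [0.011, -0.997, 0.072], [0.963, -0.009, -0.268]]
shift first (mm) [-134.2    4.8   38.8] norm 139.7
turn rv deg [-0.55  0.53 -0.36] | shift after turn [-134.5    3.6   37.6]
```

play_rows --rows '[[[0, 0, 0], [-20, 0.7, 5.8], 1], [[0, 0, 0], [-20, 0.7, 5.8], 1], [[0, 0, 0], [-20, 0.7, 5.8], 1], [[0, 0, 0], [-20, 0.7, 5.8], 1], [[0, 0, 0], [-18, 0.7, 5.2], 1], [[0, 0, 0], [-18, 0.7, 5.2], 1], [[0, 0, 0], [-18, 0.5, 5], 1], [[0, 0, 0], [0, 0, 0], 1]]'

```text
t: 10.35
tcp_pos: [0.549, -0.3789, 0.1074]
tool_rot: [0.796, 0.027, 0.605, -0.024]
force: [0.3, -0.2, -0.8]
finger_gap: 0.106
gripper_force: 68.9
```

```bash
python3 -c "
from h import *
st(); snap('scene','s3'); snap('top','t3'); p,d,c=load('t3'); cv2.imwrite('pics/v4.png',np.vstack([cv2.resize(p[150:260,340:480],(420,330)),cv2.resize(load('s3')[0][160:260,330:470],(420,270))])[:,:,::-1])"
```

```text
t 10.35 q [-1.205  1.     1.919  1.797  1.242 -1.34 ] tcp [ 0.549  -0.3789  0.1074] 
F [ 0.3 -0.2 -0.8] gap 0.106 gf 68.9
[[0.267, 0.071, 0.961], [0.014, -0.997, 0.07], [0.963, -0.006, -0.268]]
```

View pics/v4.png

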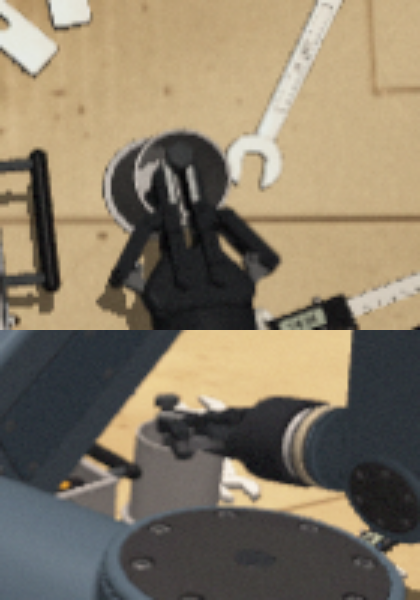

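play_rows --rows '[[[0, 0, 0], [0, 0, 0], 0.8], [[0, 0, 0], [0, 0, 0], 0.8], [[0, 0, 0], [0, 0, 0], 0.78], [[0, 0, 0], [0, 0, -12], 0.78], [[0, 0, 0], [0, 0, -20], 0.78], [[0, 0, 0], [0, 0, -20], 0.78], [[0, 0, 0], [0, 0, -20], 0.78], [[0, 0, 0], [27, 0, -7.5], 0.72], [[0, 0, 0], [30, 0, -8], 0.72], [[0, 0, 0], [30, 0, -8], 0.72], [[0, 0, 0], [30, 0, -8], 0.72], [[0, 0, 0], [30, 0, -8], 0.72]]'

```text
t: 11.45
tcp_pos: [0.4787, -0.3847, 0.283]
tool_rot: [0.794, 0.026, 0.607, -0.022]
force: [0.6, -0.8, -0.3]
finger_gap: 0.279
gripper_force: 0.0
```

play_rows --rows '[[[0, -6, 0], [0, 0, 0], 0.72], [[0, -6, 0], [0, 0, 0], 0.72], [[0, -6, 0], [0, 0, 0], 0.72], [[0, -6, 0], [0, 0, 0], 0.72], [[0, -6, 0], [0, 0, 0], 0.72], [[0, -6, 0], [0, 0, 0], 0.72], [[0, -6, 0], [0, 0, 0], 0.72], [[0, -6, 0], [0, 0, 0], 0.72], [[0, -6, 0], [0, 0, 0], 0.72], [[0, -6, 0], [0, 0, 0], 0.72], [[0, -6, 0], [0, 0, 0], 0.72], [[0, -6, 0], [0, 0, 0], 0.72]]'

```text
t: 12.45
tcp_pos: [0.4779, -0.385, 0.2825]
tool_rot: [0.999, 0.033, 0.021, -0.002]
force: [-0.0, 0.1, -0.0]
finger_gap: 0.284
gripper_force: 0.0
```

```bash
python3 -c "
from h import *
st(); go([.525,-.063,.2],Rm(3.5)); snap('top','t4'); p,d,c=load('t4'); cv2.imwrite('pics/v5.png',cv2.resize(p[170:260,340:460],(600,450))[:,:,::-1])"
```

```text
t 12.45 q [-0.877  0.456  1.434  0.037  1.229  0.616] tcp [ 0.4779 -0.385   0.2825] 
F [-0.   0.1 -0. ] gap 0.284 gf 0.0
[[0.997, 0.066, 0.041], [0.066, -0.998, 0.005], [0.042, -0.002, -0.999]]
shift first (mm) [  64.7 -318.    86. ] norm 335.8
turn rv deg [-0.14 -2.38  0.28] | shift after turn [  66.7 -318.6   82.5]
```

View pics/v5.png

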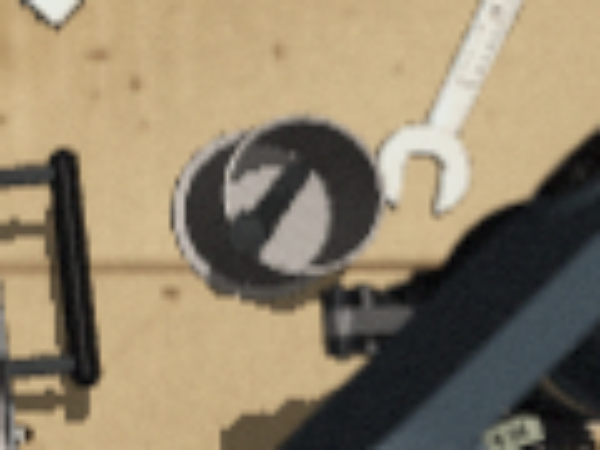

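The bolt is in the cup, with its head leaning on the near-left rim at about (389,216) in the top image. Next I'll go to bolt 3.

play_rows --rows '[[[0, -2.4, 0.3], [6, -28.9, 3.4], 0.72], [[0, 0, 0], [6, -28.9, 3.4], 0.72], [[0, 0, 0], [6, -28.9, 3.4], 0.72], [[0, 0, 0], [6, -28.9, 3.4], 0.72], [[0, 0, 0], [6, -28.9, 3.4], 0.72], [[0, 0, 0], [6, -28.9, 3.4], 0.72], [[0, 0, 0], [6, -28.9, 3.4], 0.72], [[0, 0, 0], [6, -28.9, 3.4], 0.72], [[0, 0, 0], [6, -28.9, 3.4], 0.72], [[0, 0, 0], [6, -28.9, 3.4], 0.72], [[0, 0, 0], [6, -28.9, 3.4], 0.72], [[0, 0, 0], [0, 0, 45], 0.72]]'

```text
t: 13.5
tcp_pos: [0.5293, -0.0605, 0.2093]
tool_rot: [0.999, 0.033, 0.01, -0.001]
force: [1.9, -1.6, -0.6]
finger_gap: 0.277
gripper_force: 0.0
```

```bash
python3 -c "
from h import *
st(); go([.525,-.063,.104],Rm(3.5)); 
p,d,c=load('t4'); print(world('top',[(389,216.4),(400,204)],depth=d,cal=c))
p,d=snap('wrist','w5'); c=load('w5')[2]; g=cv2.cvtColor(p,cv2.COLOR_RGB2GRAY); cv2.imwrite('pics/v6.png',cv2.resize(p[120:330,80:360],(560,420))[:,:,::-1])"
```

```text
t 13.5 q [-0.329  0.437  1.709  0.011  0.977  1.17 ] tcp [ 0.5293 -0.0605  0.2093] 
F [ 1.9 -1.6 -0.6] gap 0.277 gf 0.0
[[0.998, 0.066, 0.02], [0.066, -0.998, 0.003], [0.02, -0.001, -1.0]]
shift first (mm) [ -6.5   2.3 105.2] norm 105.5
turn rv deg [-0.09 -1.14  0.28] | shift after turn [ -4.4   2.2 105.3]
[[ 0.5267 -0.3557  0.1108]
 [ 0.5663 -0.4049  0.0266]]
```

View pics/v6.png

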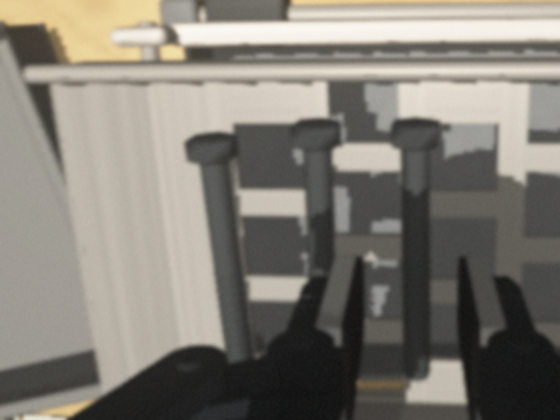

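Bolt 3 is centred between the fingers at crop (415,150–370). I'll descend and grip.

play_rows --rows '[[[0, -1.1, 0.3], [-4, 1, 20], 0.72], [[0, 0, 0], [0, 1, 20], 0.72], [[0, 0, 0], [0, 0, 20], 0.72], [[0, 0, 0], [0, 0, 20], 0.72], [[0, 0, 0], [0, 0, 20], 0.72], [[0, 0, 0], [0, 0, 5], 0.72], [[0, 0, 0], [0, 0, 0], 1], [[0, 0, 0], [0, 0, 0], 1], [[0, 0, 0], [0, 0, 0], 1], [[0, 0, 0], [0, 0, 0], 1], [[0, 0, 0], [0, 0, 0], 1]]' --grip_force 70

```text
t: 14.47
tcp_pos: [0.52, -0.0666, 0.1004]
tool_rot: [1.0, 0.028, -0.007, -0.002]
force: [-1.1, -0.6, 6.0]
finger_gap: 0.106
gripper_force: 69.0
```

play_rows --rows '[[[0, 0, 0], [0, 0, -25], 1], [[0, 0, 0], [0, 0, -30], 1], [[0, 0, 0], [0, 0, -30], 1], [[0, 0, 0], [0, 0, -30], 1], [[0, 0, 0], [2.5, 28.5, -3], 1], [[0, 0, 0], [2.5, 28.5, -3], 1], [[0, 0, 0], [2.5, 28.5, -3], 1], [[0, 0, 0], [2.5, 28.5, -3], 1], [[0, 0, 0], [2.5, 28.5, -3], 1], [[0, 0, 0], [2.5, 28.5, -3], 1], [[0, 0, 0], [2.5, 28.5, -3], 1], [[0, 0, 0], [2.5, 28.5, -3], 1]]'

```text
t: 15.47
tcp_pos: [0.5538, -0.2938, 0.237]
tool_rot: [1.0, 0.028, -0.008, -0.003]
force: [0.1, -0.3, -0.5]
finger_gap: 0.105
gripper_force: 68.4
```

play_rows --rows '[[[0, 0, 0], [2.5, 28.5, -3], 1], [[0, 0, 0], [2.5, 28.5, -3], 1], [[0, 0, 0], [2.5, 28.5, -3], 1], [[0, 0, 0], [2.5, 28.5, -3], 1], [[0, 5, 0], [0, 0, 0], 1], [[0, 5, 0], [0, 0, 0], 1], [[0, 5, 0], [0, 0, 0], 1], [[0, 5, 0], [0, 0, 0], 1], [[0, 5, 0], [0, 0, 0], 1], [[0, 5, 0], [0, 0, 0], 1], [[0, 5, 0], [0, 0, 0], 1]]'

```text
t: 16.38
tcp_pos: [0.5707, -0.4055, 0.249]
tool_rot: [0.955, 0.026, 0.296, -0.01]
force: [1.1, 0.3, -1.9]
finger_gap: 0.105
gripper_force: 68.4
```

play_rows --rows '[[[0, 5, 0], [0, 0, 0], 1], [[0, 5, 0], [0, 0, 0], 1], [[0, 5, 0], [0, 0, 0], 1], [[0, 5, 0], [0, 0, 0], 1], [[0, 5, 0], [0, 0, 0], 1], [[0, 5, 0], [0, 0, 0], 1], [[0, 5, 0], [0, 0, 0], 1], [[0, 5, 0], [0, 0, 0], 1], [[0, 0, 0], [0, 0, 0], 1]]'

```text
t: 17.13
tcp_pos: [0.57, -0.406, 0.245]
tool_rot: [0.798, 0.018, 0.602, -0.02]
force: [-0.2, -0.3, -1.5]
finger_gap: 0.11
gripper_force: 68.5
```

```bash
python3 -c "
from h import *
st(); go([.553,-.41,.115],Rm(3.7,76)); snap('top','t5'); snap('wrist','w6'); a=cv2.resize(load('t5')[0][160:260,330:490],(480,300)); b=cv2.resize(load('w6')[0][200:420,140:460],(480,300)); cv2.imwrite('pics/v7.png',np.vstack([a,b])[:,:,::-1])"
```

```text
t 17.13 q [-1.182  0.721  1.857  1.701  1.16  -0.977] tcp [ 0.57  -0.406  0.245] 
F [-0.2 -0.3 -1.5] gap 0.11 gf 68.5
[[0.273, 0.053, 0.96], [0.005, -0.999, 0.054], [0.962, -0.01, -0.273]]
shift first (mm) [-129.7    4.4   19. ] norm 131.2
turn rv deg [ 0.47  1.86 -0.7 ] | shift after turn [-130.3    2.9   14.7]
```

View pics/v7.png

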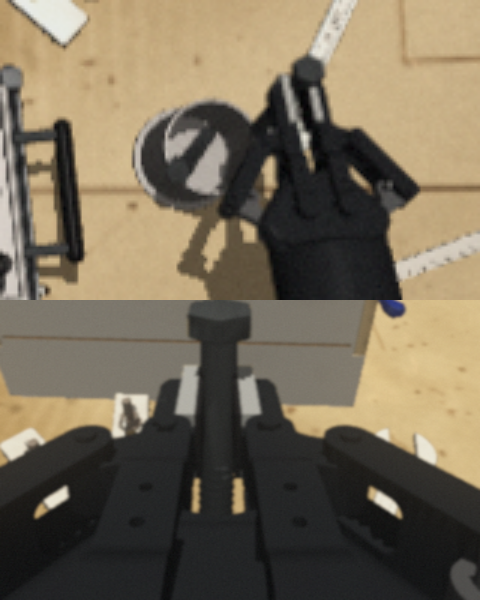

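play_rows --rows '[[[0, 0, 0], [-20, 0.7, 3], 1], [[0, 0, 0], [-20, 0.7, 3], 1], [[0, 0, 0], [-20, 0.7, 3], 1], [[0, 0, 0], [-20, 0.7, 3], 1], [[0, 0, 0], [-20, 0.7, 3], 1], [[0, 0, 0], [-15, 0.7, 2.5], 1], [[0, 0, 0], [-15, 0, 2], 1], [[0, 0, 0], [0, 0, 0], 1]]'

```text
t: 17.9
tcp_pos: [0.5563, -0.4103, 0.1162]
tool_rot: [0.798, 0.022, 0.602, -0.019]
force: [0.0, -0.2, -0.9]
finger_gap: 0.107
gripper_force: 68.5
```

play_rows --rows '[[[0, 0, 0], [0, 0, 0], 0.8], [[0, 0, 0], [0, 0, 0], 0.8], [[0, 0, 0], [0, 0, 0], 0.78], [[0, 0, 0], [0, 0, -12], 0.78], [[0, 0, 0], [0, 0, -20], 0.78], [[0, 0, 0], [0, 0, -20], 0.78], [[0, 0, 0], [0, 0, -20], 0.78], [[0, 0, 0], [27, 0, -7.5], 0.72], [[0, 0, 0], [30, 0, -8], 0.72], [[0, 0, 0], [30, 0, -8], 0.72], [[0, 0, 0], [30, 0, -8], 0.72], [[0, 0, 0], [30, 0, -8], 0.72]]'

```text
t: 18.9
tcp_pos: [0.4884, -0.414, 0.2919]
tool_rot: [0.797, 0.022, 0.603, -0.019]
force: [0.0, -0.3, 0.1]
finger_gap: 0.279
gripper_force: 0.0
```

play_rows --rows '[[[0, -6, 0], [0, 0, 0], 0.72], [[0, -6, 0], [0, 0, 0], 0.72], [[0, -6, 0], [0, 0, 0], 0.72], [[0, -6, 0], [0, 0, 0], 0.72], [[0, -6, 0], [0, 0, 0], 0.72], [[0, -6, 0], [0, 0, 0], 0.72], [[0, -6, 0], [0, 0, 0], 0.72], [[0, -6, 0], [0, 0, 0], 0.72], [[0, -6, 0], [0, 0, 0], 0.72], [[0, -6, 0], [0, 0, 0], 0.72], [[0, -6, 0], [0, 0, 0], 0.72], [[0, -6, 0], [0, 0, 0], 0.72]]'

```text
t: 19.9
tcp_pos: [0.4877, -0.4143, 0.2915]
tool_rot: [0.999, 0.028, 0.017, -0.001]
force: [-0.4, 0.2, -0.5]
finger_gap: 0.28
gripper_force: 0.0
```

```bash
python3 -c "
from h import *
st(); go([.5225,-.0205,.2],Rm(4.5)); snap('top','t6'); p,d,c=load('t6'); cv2.imwrite('pics/v8.png',cv2.resize(p[170:260,340:460],(600,450))[:,:,::-1])"
```

```text
t 19.9 q [-0.891  0.488  1.35   0.029  1.286  0.615] tcp [ 0.4877 -0.4143  0.2915] 
F [-0.4  0.2 -0.5] gap 0.28 gf 0.0
[[0.998, 0.056, 0.033], [0.056, -0.998, 0.004], [0.033, -0.002, -0.999]]
shift first (mm) [  53.6 -391.1   94.1] norm 405.8
turn rv deg [-0.08 -1.92 -1.3 ] | shift after turn [  65.5 -389.9   91.5]
```

View pics/v8.png

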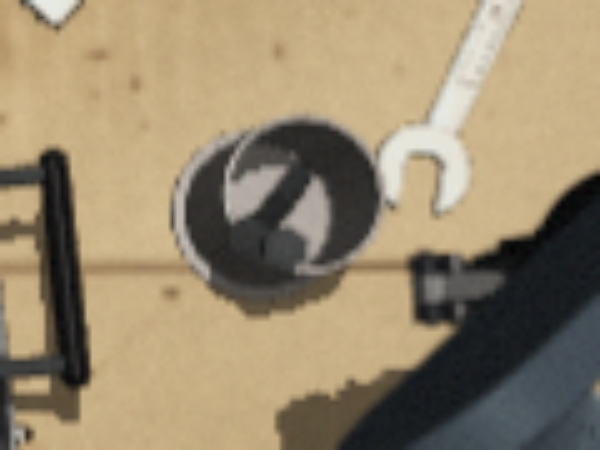

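Two bolts are now in the cup, with both heads on the near-left rim at crop (245,232) and (285,248). I'm saving the remaining pictures and will check numerically from here.

```bash
cat >> h.py <<'E'
def cloud(fn,name):
    p,d,c=load(fn); v,u=np.mgrid[0:420,0:560]; uv=np.c_[u.ravel(),v.ravel()]
    dd=d.copy(); P=world(name,uv,depth=dd,cal=c); ok=d.ravel()>0
    return P[ok],p.reshape(-1,3)[ok]
def bolt(fn,name,x0,x1,ys,tol=.015,slope=.075):
    P,C=cloud(fn,name); g=C.mean(1)
    y=P[:,1]-slope*(P[:,0]-.48)
    m=(P[:,0]>x0)&(P[:,0]<x1)&(abs(y-ys)<tol)&(P[:,2]>.096)&(P[:,2]<.125)&(g<75)
    Q=P[m]; k=np.polyfit(Q[:,0],Q[:,1],1) if m.sum()>10 else None
    print('bolt pts',m.sum(),'fit',k,'y@.522',None if k is None else np.polyval(k,.522).round(4),'ztop',np.median(Q[:,2]),'x',Q[:,0].min(),Q[:,0].max())
E
python3 -c "
from h import *
bolt('t6','top',.45,.525,-.0235); bolt('t6','top',.45,.525,.0175); bolt('w5','wrist',.5,.53,-.0235); bolt('w5','wrist',.47,.52,.0175)
bolt('t6','top',.42,.56,-.0235);bolt('t6','top',.42,.56,.0175)
P,C=cloud('t6','top'); m=(abs(P[:,0]-.545)<.06)&(abs(P[:,1]+.389)<.06)&(P[:,2]>.097)
print(P[m][:,:3])"
```

```text
bolt pts 149 fit [ 0.0435 -0.0394] y@.522 -0.0167 ztop 0.10160520522503091 x 0.45038577711226435 0.5249414987396066
bolt pts 127 fit [ 0.0955 -0.0218] y@.522 0.028 ztop 0.0994240151525374 x 0.4508464449020866 0.5248842819466119
bolt pts 259 fit [-0.0109 -0.0186] y@.522 -0.0243 ztop 0.10130191564977284 x 0.5000097208731221 0.5295968503389288
bolt pts 127 fit [ 0.0801 -0.0243] y@.522 0.0175 ztop 0.09717597153465424 x 0.4700142645495923 0.5193828726202339
bolt pts 237 fit [ 0.0456 -0.0406] y@.522 -0.0167 ztop 0.1020146228513088 x 0.43152147373454536 0.5515749409179798
bolt pts 198 fit [ 0.0838 -0.0162] y@.522 0.0275 ztop 0.0997998910806226 x 0.42480571930372996 0.5393384397781996
[[ 0.5452 -0.4098  0.5927]
 [ 0.5446 -0.4097  0.5952]
 [ 0.5443 -0.4101  0.5968]
 ...
 [ 0.4854 -0.3517  0.3796]
 [ 0.485  -0.3522  0.3836]
 [ 0.4851 -0.3542  0.3828]]
```

play_rows --rows '[[[0, -1.9, -1.3], [4.7, -27.9, 3], 0.72], [[0, 0, 0], [4.7, -27.9, 3], 0.72], [[0, 0, 0], [4.7, -27.9, 3], 0.72], [[0, 0, 0], [4.7, -27.9, 3], 0.72], [[0, 0, 0], [4.7, -27.9, 3], 0.72], [[0, 0, 0], [4.7, -27.9, 3], 0.72], [[0, 0, 0], [4.7, -27.9, 3], 0.72], [[0, 0, 0], [4.7, -27.9, 3], 0.72], [[0, 0, 0], [4.7, -27.9, 3], 0.72], [[0, 0, 0], [4.7, -27.9, 3], 0.72], [[0, 0, 0], [4.7, -27.9, 3], 0.72], [[0, 0, 0], [4.7, -27.9, 3], 0.72]]'

```text
t: 20.95
tcp_pos: [0.5178, -0.075, 0.2553]
tool_rot: [0.999, 0.04, 0.003, -0.002]
force: [1.2, 0.6, -0.4]
finger_gap: 0.277
gripper_force: 0.0
```

play_rows --rows '[[[0, 0, 0], [4.7, -27.9, 25], 0.72], [[0, 0, 0], [4.7, -27.9, 25], 0.72], [[0, 0, 0], [0, 0, 0], 0.72]]'

```text
t: 21.2
tcp_pos: [0.5195, -0.0149, 0.2018]
tool_rot: [0.999, 0.042, -0.002, -0.005]
force: [-1.2, 0.5, -0.2]
finger_gap: 0.28
gripper_force: 0.0
```

```bash
python3 -c "
from h import *
st(); snap('wrist','w7'); bolt('w7','wrist',.5,.53,-.0235);bolt('w7','wrist',.45,.53,.0175); go([.5225,-.0205,.102],Rm(4.5))"
```

```text
t 21.2 q [-0.248  0.44   1.732  0.009  0.976  1.234] tcp [ 0.5195 -0.0149  0.2018] 
F [-1.2  0.5 -0.2] gap 0.28 gf 0.0
[[0.997, 0.083, -0.004], [0.083, -0.997, 0.009], [-0.003, -0.009, -1.0]]
bolt pts 388 fit [ 0.0052 -0.0199] y@.522 -0.0172 ztop 0.10161251690469389 x 0.5000528139005678 0.529956527638612
bolt pts 425 fit [0.0191 0.0129] y@.522 0.0229 ztop 0.09880807529758084 x 0.47066296899737614 0.5299971379281407
shift first (mm) [  1.3   4.1 101.4] norm 101.5
turn rv deg [-0.38  0.02  0.26] | shift after turn [  1.2   3.4 101.4]
```

play_rows --rows '[[[0, 0, 0], [1, 2, 20], 0.72], [[0, 0, 0], [0, 0, 20], 0.72], [[0, 0, 0], [0, 0, 20], 0.72], [[0, 0, 0], [0, 0, 20], 0.72], [[0, 0, 0], [0, 0, 18.5], 0.72], [[0, 0, 0], [0, 0, 0], 0.72], [[0, 0, 0], [0, 0, 0], 1], [[0, 0, 0], [0, 0, 0], 1], [[0, 0, 0], [0, 0, 0], 1], [[0, 0, 0], [0, 0, 0], 1], [[0, 0, 0], [0, 0, 0], 1]]' --grip_force 70

```text
t: 22.17
tcp_pos: [0.5271, -0.0214, 0.1078]
tool_rot: [0.999, 0.04, 0.004, -0.001]
force: [0.4, -0.9, 0.7]
finger_gap: 0.066
gripper_force: 63.2
```

play_rows --rows '[[[0, 0, 0], [0, 0, -25], 1], [[0, 0, 0], [0, 0, -30], 1], [[0, 0, 0], [0, 0, -30], 1], [[0, 0, 0], [0, 0, -30], 1], [[0, 0, 0], [5.5, 28, -3], 1], [[0, 0, 0], [5.5, 28, -3], 1], [[0, 0, 0], [5.5, 28, -3], 1], [[0, 0, 0], [5.5, 28, -3], 1], [[0, 0, 0], [5.5, 28, -3], 1], [[0, 0, 0], [5.5, 28, -3], 1], [[0, 0, 0], [5.5, 28, -3], 1], [[0, 0, 0], [5.5, 28, -3], 1]]'

```text
t: 23.17
tcp_pos: [0.5875, -0.2424, 0.2457]
tool_rot: [0.999, 0.04, 0.003, -0.002]
force: [0.0, 0.3, -0.6]
finger_gap: 0.065
gripper_force: 62.5
```

play_rows --rows '[[[0, 0, 0], [5.5, 28, -3], 1], [[0, 0, 0], [5.5, 28, -3], 1], [[0, 0, 0], [5.5, 28, -3], 1], [[0, 0, 0], [5.5, 28, -3], 1], [[0, 0, 0], [5.5, 28, -3], 1], [[0, 0, 0], [5.5, 28, -3], 1], [[0, 5, 0], [0, 0, 0], 1], [[0, 5, 0], [0, 0, 0], 1], [[0, 5, 0], [0, 0, 0], 1], [[0, 5, 0], [0, 0, 0], 1], [[0, 5, 0], [0, 0, 0], 1], [[0, 5, 0], [0, 0, 0], 1]]'

```text
t: 24.17
tcp_pos: [0.6335, -0.406, 0.2637]
tool_rot: [0.964, 0.039, 0.263, -0.011]
force: [0.8, 1.2, -1.9]
finger_gap: 0.067
gripper_force: 63.1
```

play_rows --rows '[[[0, 5, 0], [0, 0, 0], 1], [[0, 5, 0], [0, 0, 0], 1], [[0, 5, 0], [0, 0, 0], 1], [[0, 5, 0], [0, 0, 0], 1], [[0, 5, 0], [0, 0, 0], 1], [[0, 5, 0], [0, 0, 0], 1], [[0, 5, 0], [0, 0, 0], 1], [[0, 5, 0], [0, 0, 0], 1], [[0, 5, 0], [0, 0, 0], 1], [[0, 0, 0], [0, 0, 0], 1]]'

```text
t: 25.0
tcp_pos: [0.6323, -0.4059, 0.2587]
tool_rot: [0.792, 0.028, 0.609, -0.028]
force: [-0.2, 0.1, -1.7]
finger_gap: 0.066
gripper_force: 62.9
```

```bash
python3 -c "
from h import *
st(); go([.57,-.407,.138],Rm(4.5,76)); snap('top','t7')
P,C=cloud('t7','top'); m=(abs(P[:,0]-.545)<.06)&(abs(P[:,1]+.389)<.06)&(P[:,2]>.086)&(P[:,2]<.105); r=P[m]; print(m.sum(), r[:,:2].min(0), r[:,:2].max(0))
m=(P[:,0]>.49)&(P[:,0]<.6)&(abs(P[:,1]+.389)<.06)&(P[:,2]>.107)&(P[:,2]<.135); print(P[m])"
```

```text
t 25.0 q [-1.081  0.732  1.745  1.732  1.117 -0.88 ] tcp [ 0.6323 -0.4059  0.2587] 
F [-0.2  0.1 -1.7] gap 0.066 gf 62.9
[[0.257, 0.079, 0.963], [0.011, -0.997, 0.078], [0.966, -0.009, -0.257]]
shift first (mm) [-132.6   -2.7  -29.1] norm 135.8
turn rv deg [-0.14  0.87 -0.51] | shift after turn [-132.2   -3.8  -31.1]
150 [ 0.5078 -0.4257] [ 0.5875 -0.3484]
[[ 0.5325 -0.3537  0.11  ]
 [ 0.5325 -0.356   0.1104]
 [ 0.5323 -0.3579  0.1122]
 [ 0.5321 -0.3599  0.1135]
 [ 0.5304 -0.3543  0.1074]
 [ 0.5301 -0.3559  0.1105]
 [ 0.5299 -0.3579  0.1117]
 [ 0.5297 -0.3598  0.1135]
 [ 0.5299 -0.3625  0.1119]
 [ 0.53   -0.3651  0.111 ]
 [ 0.5279 -0.354   0.1083]
 [ 0.5277 -0.3557  0.111 ]
 [ 0.5276 -0.3579  0.1116]
 [ 0.5276 -0.3604  0.1109]
 [ 0.5275 -0.3623  0.1125]
 [ 0.5275 -0.3649  0.1115]
 [ 0.5279 -0.3684  0.1071]
 [ 0.5261 -0.3707  0.1252]
 [ 0.5258 -0.3723  0.128 ]
 [ 0.5257 -0.3518  0.107 ]
 [ 0.5257 -0.3541  0.1072]
 [ 0.5255 -0.3561  0.1087]
 [ 0.5252 -0.3577  0.112 ]
 [ 0.5253 -0.3603  0.1108]
 [ 0.5251 -0.3622  0.1128]
 [ 0.5247 -0.3637  0.116 ]
 [ 0.524  -0.3642  0.1232]
 [ 0.5239 -0
[... 854 characters left out ...]
 0.5168 -0.3751  0.1248]
 [ 0.5165 -0.3765  0.128 ]
 [ 0.5147 -0.3615  0.1234]
 [ 0.5148 -0.3643  0.1216]
 [ 0.5147 -0.3663  0.1227]
 [ 0.5144 -0.3679  0.1256]
 [ 0.5145 -0.3705  0.1242]
 [ 0.5142 -0.3719  0.1279]
 [ 0.5142 -0.3742  0.1278]
 [ 0.5144 -0.3773  0.1246]
 [ 0.5122 -0.3609  0.1255]
 [ 0.5126 -0.3646  0.12  ]
 [ 0.5121 -0.3654  0.126 ]
 [ 0.5124 -0.3685  0.1226]
 [ 0.5123 -0.3707  0.1229]
 [ 0.5121 -0.3726  0.1246]
 [ 0.512  -0.3745  0.1263]
 [ 0.512  -0.377   0.1254]
 [ 0.5103 -0.3647  0.119 ]
 [ 0.5101 -0.3664  0.1215]
 [ 0.51   -0.3682  0.1234]
 [ 0.5098 -0.3702  0.1247]
 [ 0.5099 -0.3729  0.1231]
 [ 0.5101 -0.3757  0.1211]
 [ 0.5077 -0.3684  0.1223]
 [ 0.5076 -0.3706  0.1228]]
```

```bash
cat >> h.py <<'E'
def held(fn):
    # points of held bolt's head side in tool frame, from a fresh wrist picture
    s=sense(); snap('wrist',fn); P,C=cloud(fn,'wrist'); Q=(P-s['tcp_pos'])@rot(s['tool_rot'])*1000
    for a in range(10,60,6):
        m=(Q[:,0]>a)&(Q[:,0]<a+6)&(abs(Q[:,1])<16)&(Q[:,2]>-25)&(Q[:,2]<40)
        if m.sum()>5: print('x',a,'n',m.sum(),'y',Q[m][:,1].min().round(1),Q[m][:,1].max().round(1),'z top',np.percentile(Q[m][:,2],[5,50]).round(1))
E
python3 -c "
from h import *
held('w8')"
```

```text
x 10 n 1091 y -10.1 10.0 z top [-23.6  -9. ]
x 16 n 488 y -11.2 10.4 z top [0.1 1.7]
x 22 n 635 y -11.1 10.3 z top [0.4 6.1]
```

play_rows --rows '[[[0, 0, 0], [-4.3, -0.7, -16], 1], [[0, 0, 0], [-4.3, -0.7, -16], 1], [[0, 0, 0], [-4.3, -0.7, -16], 1], [[0, 0, 0], [-4.3, -0.7, -16], 1], [[0, 0, 0], [-14.6, 0, 3.9], 1], [[0, 0, 0], [-14.6, 0, 3.9], 1], [[0, 0, 0], [-14.6, 0, 3.9], 1], [[0, 0, 0], [-14.6, 0, 3.9], 1], [[0, 0, 0], [-14.6, 0, 3.9], 1], [[0, 0, 0], [-14.6, 0, 3.9], 1], [[0, 0, 0], [-14.6, 0, 3.9], 1], [[0, 0, 0], [-14.6, 0, 3.9], 1]]'

```text
t: 26.1
tcp_pos: [0.569, -0.4089, 0.1424]
tool_rot: [0.791, 0.033, 0.61, -0.025]
force: [0.5, 0.3, -1.0]
finger_gap: 0.066
gripper_force: 62.9
```

```bash
python3 -c "
from h import *
st();held('w9')"
```

```text
t 26.1 q [-1.193  0.937  1.836  1.754  1.225 -1.197] tcp [ 0.569  -0.4089  0.1424] 
F [ 0.5  0.3 -1. ] gap 0.066 gf 62.9
[[0.253, 0.082, 0.964], [0.022, -0.997, 0.079], [0.967, 0.001, -0.254]]
x 10 n 1086 y -10.1 9.5 z top [-23.7  -9.2]
x 16 n 488 y -11.1 10.4 z top [0.  1.7]
x 22 n 634 y -11.1 10.4 z top [0.4 6.1]
```

play_rows --rows '[[[0, 0, 0], [0, 0, 0], 0.8], [[0, 0, 0], [0, 0, 0], 0.78], [[0, 0, 0], [0, 0, 0], 0.78], [[0, 0, 0], [0, 0, -12], 0.78], [[0, 0, 0], [0, 0, -20], 0.78], [[0, 0, 0], [0, 0, -20], 0.78], [[0, 0, 0], [0, 0, -20], 0.78], [[0, 0, 0], [27, 0, -7.5], 0.72], [[0, 0, 0], [30, 0, -8], 0.72], [[0, 0, 0], [30, 0, -8], 0.72], [[0, 0, 0], [30, 0, -8], 0.72], [[0, 0, 0], [15, 0, -4], 0.72]]'

```text
t: 27.15
tcp_pos: [0.4971, -0.4148, 0.3016]
tool_rot: [0.79, 0.032, 0.612, -0.024]
force: [0.4, -0.6, 0.6]
finger_gap: 0.284
gripper_force: 0.0
```

play_rows --rows '[[[0, -6, 0], [0, 0, 0], 0.72], [[0, -6, 0], [0, 0, 0], 0.72], [[0, -6, 0], [0, 0, 0], 0.72], [[0, -6, 0], [0, 0, 0], 0.72], [[0, -6, 0], [0, 0, 0], 0.72], [[0, -6, 0], [0, 0, 0], 0.72], [[0, -6, 0], [0, 0, 0], 0.72], [[0, -6, 0], [0, 0, 0], 0.72], [[0, -6, 0], [0, 0, 0], 0.72], [[0, -6, 0], [0, 0, 0], 0.72], [[0, -6, 0], [0, 0, 0], 0.72], [[0, -6, 0], [0, 0, 0], 0.72]]'

```text
t: 28.15
tcp_pos: [0.4963, -0.4146, 0.2989]
tool_rot: [0.999, 0.039, 0.027, -0.001]
force: [0.3, -0.4, -0.8]
finger_gap: 0.285
gripper_force: 0.0
```

```bash
cat >> h.py <<'E'
def heads(fn):
    P,C=cloud(fn,'top'); m=(abs(P[:,0]-.547)<.06)&(abs(P[:,1]+.387)<.06)&(P[:,2]>.1)&(P[:,2]<.16); Q=P[m]
    import scipy.cluster.hierarchy as H
    l=H.fcluster(H.linkage(Q[:,:2],'single'),.0045,'distance')
    for k in set(l):
        if (l==k).sum()>6: print('top blob',(l==k).sum(),Q[l==k].mean(0),Q[l==k].min(0),Q[l==k].max(0))
    m=(abs(P[:,0]-.547)<.06)&(abs(P[:,1]+.387)<.06)&(P[:,2]>.086)&(P[:,2]<.1); print('rim',P[m].min(0),P[m].max(0))
E
python3 -c "
from h import *
st(); snap('top','t8'); heads('t8'); go([.515,.024,.19],Rm(6))"
```

```text
t 28.15 q [-0.889  0.486  1.333  0.046  1.293  0.592] tcp [ 0.4963 -0.4146  0.2989] 
F [ 0.3 -0.4 -0.8] gap 0.285 gf 0.0
[[0.996, 0.078, 0.053], [0.078, -0.997, 0.005], [0.053, -0.001, -0.999]]
top blob 116 [ 0.5209 -0.3639  0.1159] [ 0.5075 -0.3805  0.1011] [ 0.5355 -0.3497  0.1283]
top blob 90 [ 0.5337 -0.4195  0.1183] [ 0.5214 -0.432   0.1005] [ 0.5452 -0.4098  0.1276]
rim [ 0.5077 -0.4254  0.0861] [ 0.5875 -0.3484  0.0997]
shift first (mm) [  44.9 -435.7  111.3] norm 451.9
turn rv deg [ 0.05 -3.07 -1.35] | shift after turn [  61.1 -434.3  108.8]
```

play_rows --rows '[[[0, -3.1, -1.4], [3.8, -27.2, 3], 0.72], [[0, 0, 0], [3.8, -27.2, 3], 0.72], [[0, 0, 0], [3.8, -27.2, 3], 0.72], [[0, 0, 0], [3.8, -27.2, 3], 0.72], [[0, 0, 0], [3.8, -27.2, 3], 0.72], [[0, 0, 0], [3.8, -27.2, 3], 0.72], [[0, 0, 0], [3.8, -27.2, 3], 0.72], [[0, 0, 0], [3.8, -27.2, 3], 0.72], [[0, 0, 0], [3.8, -27.2, 3], 0.72], [[0, 0, 0], [3.8, -27.2, 3], 0.72], [[0, 0, 0], [3.8, -27.2, 3], 0.72], [[0, 0, 0], [3.8, -27.2, 3], 0.72]]'

```text
t: 29.2
tcp_pos: [0.5083, -0.084, 0.2622]
tool_rot: [0.999, 0.052, 0.002, -0.002]
force: [0.1, -0.4, 0.0]
finger_gap: 0.282
gripper_force: 0.0
```

play_rows --rows '[[[0, 0, 0], [3.8, -27.2, 17], 0.72], [[0, 0, 0], [3.8, -27.2, 17], 0.72], [[0, 0, 0], [3.8, -27.2, 17], 0.72], [[0, 0, 0], [3.8, -27.2, 17], 0.72], [[0, 0, 0], [0, 0, 0], 0.72]]'

```text
t: 29.62
tcp_pos: [0.5096, 0.0287, 0.1918]
tool_rot: [0.999, 0.053, -0.001, -0.004]
force: [-1.0, -0.3, 0.1]
finger_gap: 0.285
gripper_force: 0.0
```

```bash
python3 -c "
from h import *
st(); snap('wrist','w10'); bolt('w10','wrist',.5,.535,.022); bolt('t8','top',.45,.525,.022)
P,C=cloud('w10','wrist'); m=(P[:,2]>.104)&(P[:,2]<.115)&(P[:,0]>.5)&(P[:,0]<.56)&(abs(P[:,1]-.025)<.025)&(C.mean(1)<80); print(m.sum(),np.median(P[m],0))
m=(abs(P[:,0]-.525)<.015)&(abs(P[:,1]-.045)<.008); print('plate',np.median(P[m],0),C[m].mean())
cv2.imwrite('pics/v9.png',load('w10')[0][:,:,::-1])"
```

```text
t 29.62 q [-0.167  0.443  1.765  0.008  0.937  1.293] tcp [0.5096 0.0287 0.1918] 
F [-1.  -0.3  0.1] gap 0.285 gf 0.0
[[0.994, 0.107, -0.003], [0.107, -0.994, 0.007], [-0.002, -0.007, -1.0]]
bolt pts 323 fit [-0.0162  0.0345] y@.522 0.026 ztop 0.09938260041718439 x 0.5000565648071063 0.5349995581838174
bolt pts 126 fit [ 0.0998 -0.0241] y@.522 0.028 ztop 0.09966857887226432 x 0.45077005012556304 0.5227821264831715
51 [0.5352 0.0298 0.1049]
plate [0.5256 0.0451 0.2629] 37.721547458389566
```

View pics/v9.png

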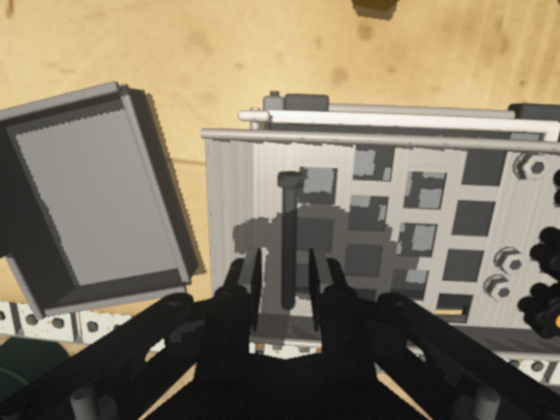

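Only bolt 1 is left on the deck, centred between the fingers at (290,180–305). I'll descend.

play_rows --rows '[[[0, 0, 0], [0, 1.5, 20], 0.72], [[0, 0, 0], [0, 0, 20], 0.72], [[0, 0, 0], [0, 0, 20], 0.72], [[0, 0, 0], [0, 0, 20], 0.72], [[0, 0, 0], [0, 0, 12], 0.72], [[0, 0, 0], [0, 0, 0], 0.72], [[0, 0, 0], [0, 0, 0], 0.72], [[0, 0, 0], [0, 0, 0], 0.72]]'

```text
t: 30.33
tcp_pos: [0.5151, 0.0226, 0.1033]
tool_rot: [0.999, 0.052, 0.003, -0.001]
force: [-0.3, 0.3, 0.5]
finger_gap: 0.277
gripper_force: 0.0
```

play_rows --rows '[[[0, 0, 0], [0, -3, 3], 0.72], [[0, 0, 0], [0, 0, 3], 0.72], [[0, 0, 0], [0, 0, 0], 0.72], [[0, 0, 0], [0, 0, 0], 1], [[0, 0, 0], [0, 0, 0], 1], [[0, 0, 0], [0, 0, 0], 1], [[0, 0, 0], [0, 0, 0], 1], [[0, 0, 0], [0, 0, 0], 1]]' --grip_force 70

```text
t: 31.0
tcp_pos: [0.5142, 0.0268, 0.0964]
tool_rot: [0.999, 0.052, 0.002, -0.001]
force: [-0.9, 1.4, 4.7]
finger_gap: 0.103
gripper_force: 68.5
```

play_rows --rows '[[[0, 0, 0], [0, 0, -25], 1], [[0, 0, 0], [0, 0, -30], 1], [[0, 0, 0], [0, 0, -30], 1], [[0, 0, 0], [0, 0, -30], 1], [[0, 0, 0], [5.5, 27.5, -3], 1], [[0, 0, 0], [5.5, 27.5, -3], 1], [[0, 0, 0], [5.5, 27.5, -3], 1], [[0, 0, 0], [5.5, 27.5, -3], 1], [[0, 0, 0], [5.5, 27.5, -3], 1], [[0, 0, 0], [5.5, 27.5, -3], 1], [[0, 0, 0], [5.5, 27.5, -3], 1], [[0, 0, 0], [5.5, 27.5, -3], 1]]'

```text
t: 32.0
tcp_pos: [0.5802, -0.1891, 0.2339]
tool_rot: [0.999, 0.052, 0.001, -0.002]
force: [1.0, -0.6, -0.8]
finger_gap: 0.106
gripper_force: 68.6
```

play_rows --rows '[[[0, 0, 0], [5.5, 27.5, -3], 1], [[0, 0, 0], [5.5, 27.5, -3], 1], [[0, 0, 0], [5.5, 27.5, -3], 1], [[0, 0, 0], [5.5, 27.5, -3], 1], [[0, 0, 0], [5.5, 27.5, -3], 1], [[0, 0, 0], [5.5, 27.5, -3], 1], [[0, 0, 0], [5.5, 27.5, -3], 1], [[0, 5, 0], [0, 0, 0], 1], [[0, 5, 0], [0, 0, 0], 1], [[0, 5, 0], [0, 0, 0], 1], [[0, 5, 0], [0, 0, 0], 1], [[0, 5, 0], [0, 0, 0], 1]]'

```text
t: 33.0
tcp_pos: [0.6383, -0.3754, 0.2547]
tool_rot: [0.974, 0.05, 0.22, -0.013]
force: [0.6, 0.4, -0.5]
finger_gap: 0.106
gripper_force: 68.5
```

play_rows --rows '[[[0, 5, 0], [0, 0, 0], 1], [[0, 5, 0], [0, 0, 0], 1], [[0, 5, 0], [0, 0, 0], 1], [[0, 5, 0], [0, 0, 0], 1], [[0, 5, 0], [0, 0, 0], 1], [[0, 5, 0], [0, 0, 0], 1], [[0, 5, 0], [0, 0, 0], 1], [[0, 5, 0], [0, 0, 0], 1], [[0, 5, 0], [0, 0, 0], 1], [[0, 5, 0], [0, 0, 0], 1], [[0, 0, 0], [0, 0, 0], 1]]'

```text
t: 33.92
tcp_pos: [0.6369, -0.3752, 0.2499]
tool_rot: [0.793, 0.037, 0.607, -0.035]
force: [-0.0, 0.2, -2.8]
finger_gap: 0.108
gripper_force: 68.6
```

```bash
python3 -c "
from h import *
st(); held('w11'); snap('top','t9'); heads('t9'); go([.572,-.392,.15],Rm(5,76))"
```

```text
t 33.92 q [-1.05   0.736  1.785  1.756  1.118 -0.927] tcp [ 0.6369 -0.3752  0.2499] 
F [-0.   0.2 -2.8] gap 0.108 gf 68.6
[[0.259, 0.102, 0.96], [0.017, -0.995, 0.101], [0.966, -0.01, -0.26]]
x 10 n 1112 y -11.7 10.5 z top [-23.6  -8.9]
x 16 n 404 y -10.2 8.3 z top [-8.7 -6. ]
x 22 n 825 y -10.1 8.6 z top [-8.1 -3.9]
top blob 116 [ 0.521  -0.3638  0.1163] [ 0.5074 -0.3792  0.1012] [ 0.5351 -0.3494  0.1318]
rim [ 0.5075 -0.4022  0.0861] [ 0.5851 -0.3486  0.0997]
shift first (mm) [-117.3   10.1  -38.7] norm 123.9
turn rv deg [-1.03  1.   -0.06] | shift after turn [-116.6   10.7  -40.5]
```

play_rows --rows '[[[0, 0, 0], [-4.3, 2.6, -16], 1], [[0, 0, 0], [-4.3, 2.6, -16], 1], [[0, 0, 0], [-4.3, 2.6, -16], 1], [[0, 0, 0], [-4.3, 2.6, -16], 1], [[0, 0, 0], [-14.3, 0, 3.6], 1], [[0, 0, 0], [-14.3, 0, 3.6], 1], [[0, 0, 0], [-14.3, 0, 3.6], 1], [[0, 0, 0], [-14.3, 0, 3.6], 1], [[0, 0, 0], [-14.3, 0, 3.6], 1], [[0, 0, 0], [-14.3, 0, 3.6], 1], [[0, 0, 0], [-14.3, 0, 3.6], 1], [[0, 0, 0], [0, 0, 0], 1]]'

```text
t: 35.02
tcp_pos: [0.5732, -0.3927, 0.1502]
tool_rot: [0.792, 0.041, 0.608, -0.033]
force: [0.5, -0.4, -0.8]
finger_gap: 0.105
gripper_force: 68.6
```

```bash
python3 -c "
from h import *
st();held('w12')"
```

```text
t 35.02 q [-1.177  0.919  1.851  1.743  1.224 -1.188] tcp [ 0.5732 -0.3927  0.1502] 
F [ 0.5 -0.4 -0.8] gap 0.105 gf 68.6
[[0.257, 0.106, 0.961], [0.025, -0.994, 0.103], [0.966, -0.003, -0.258]]
x 10 n 1111 y -11.8 10.4 z top [-23.9  -9.2]
x 16 n 409 y -10.3 8.2 z top [-8.6 -6. ]
x 22 n 825 y -10.1 8.7 z top [-8.3 -4. ]
```

Release, retreat, turn the tool down, then move next to the handle.

play_rows --rows '[[[0, 0, 0], [0, 0, 0], 0.8], [[0, 0, 0], [0, 0, 0], 0.78], [[0, 0, 0], [0, 0, 0], 0.78], [[0, 0, 0], [0, 0, -12], 0.78], [[0, 0, 0], [0, 0, -20], 0.78], [[0, 0, 0], [0, 0, -20], 0.78], [[0, 0, 0], [0, 0, -20], 0.78], [[0, 0, 0], [27, 0, -7.5], 0.7], [[0, 0, 0], [30, 0, -8], 0.65], [[0, 0, 0], [30, 0, -8], 0.65], [[0, 0, 0], [30, 0, -8], 0.65], [[0, 0, 0], [10, 0, -3], 0.65]]'

```text
t: 36.07
tcp_pos: [0.502, -0.4005, 0.3071]
tool_rot: [0.79, 0.043, 0.611, -0.03]
force: [0.3, 0.3, -0.6]
finger_gap: 0.351
gripper_force: 0.0
```

play_rows --rows '[[[0, -6, 0], [0, 0, 0], 0.65], [[0, -6, 0], [0, 0, 0], 0.65], [[0, -6, 0], [0, 0, 0], 0.65], [[0, -6, 0], [0, 0, 0], 0.65], [[0, -6, 0], [0, 0, 0], 0.65], [[0, -6, 0], [0, 0, 0], 0.65], [[0, -6, 0], [0, 0, 0], 0.65], [[0, -6, 0], [0, 0, 0], 0.65], [[0, -6, 0], [0, 0, 0], 0.65], [[0, -6, 0], [0, 0, 0], 0.65], [[0, -6, 0], [0, 0, 0], 0.65], [[0, -6, 0], [0, 0, 0], 0.65]]'

```text
t: 37.07
tcp_pos: [0.501, -0.4003, 0.3035]
tool_rot: [0.998, 0.051, 0.025, -0.002]
force: [0.2, 0.7, -0.7]
finger_gap: 0.349
gripper_force: 0.0
```

```bash
python3 -c "
from h import *
st(); snap('top','t10'); heads('t10')
P,C=cloud('t10','top'); m=(P[:,0]>.45)&(P[:,0]<.575)&(P[:,1]<-.24)&(P[:,1]>-.3)&(P[:,2]>.108)&(P[:,2]<.14)&(C.mean(1)<70)
Q=P[m]; print('handle',m.sum(),Q.mean(0),Q.min(0),Q.max(0),np.polyfit(Q[:,0],Q[:,1],1)); go([.51,Q[:,1].mean(),.2],Rm(4.1))"
```

```text
t 37.07 q [-0.868  0.475  1.34   0.044  1.299  0.589] tcp [ 0.501  -0.4003  0.3035] 
F [ 0.2  0.7 -0.7] gap 0.349 gf 0.0
[[0.993, 0.103, 0.051], [0.102, -0.995, 0.006], [0.051, -0.001, -0.999]]
top blob 144 [ 0.5425 -0.4115  0.1174] [ 0.5284 -0.4306  0.1   ] [ 0.5576 -0.3954  0.1277]
top blob 114 [ 0.5196 -0.3653  0.1163] [ 0.5072 -0.38    0.1012] [ 0.5334 -0.3498  0.1295]
rim [ 0.5076 -0.426   0.0862] [ 0.5869 -0.3485  0.1   ]
handle 332 [ 0.5072 -0.2647  0.121 ] [ 0.4551 -0.2773  0.1126] [ 0.5653 -0.24    0.1284] [ 0.043  -0.2865]
shift first (mm) [  14.6 -133.9  104.3] norm 170.4
turn rv deg [-0.05 -2.94  1.95] | shift after turn [  15.4 -134.5  103.4]
```

play_rows --rows '[[[0, -2.9, 2], [2, -22.4, 4], 0.65], [[0, 0, 0], [2, -22.4, 15], 0.65], [[0, 0, 0], [2, -22.4, 15], 0.65], [[0, 0, 0], [2, -22.4, 15], 0.65], [[0, 0, 0], [2, -22.4, 25], 0.65], [[0, 0, 0], [2, -22.4, 30], 0.65], [[0, 0, 0], [0, 0, 0], 0.65], [[0, 0, 0], [0, 0, 0], 0.65]]'

```text
t: 37.78
tcp_pos: [0.5028, -0.263, 0.1971]
tool_rot: [0.999, 0.035, 0.001, -0.004]
force: [1.0, -0.6, 0.3]
finger_gap: 0.351
gripper_force: 0.0
```

```bash
python3 -c "
from h import *
st(); snap('wrist','w13')
for fn,n in(('t10','top'),('w13','wrist')):
  P,C=cloud(fn,n); m=(P[:,0]>.48)&(P[:,0]<.54)&(P[:,1]<-.255)&(P[:,1]>-.3)&(P[:,2]>.108)&(P[:,2]<.14)&(C.mean(1)<70)
  Q=P[m]; k=np.polyfit(Q[:,0],Q[:,1],1); print('handle',m.sum(),np.median(Q,0),Q.min(0),Q.max(0),k,np.polyval(k,.51))
go([.510,np.polyval(k,.51),.106],Rm(4.1))"
```

```text
t 37.78 q [-0.683  0.504  1.621  0.008  1.02   0.813] tcp [ 0.5028 -0.263   0.1971] 
F [ 1.  -0.6  0.3] gap 0.351 gf 0.0
[[0.998, 0.071, 0.002], [0.07, -0.997, 0.008], [0.002, -0.008, -1.0]]
handle 153 [ 0.5089 -0.267   0.1215] [ 0.4804 -0.2759  0.1136] [ 0.5394 -0.2604  0.1284] [ 0.0769 -0.3068] -0.26758265497937456
handle 1435 [ 0.5112 -0.2695  0.1215] [ 0.4801 -0.2782  0.1146] [ 0.5399 -0.2617  0.1248] [ 0.0651 -0.3028] -0.2695662360716166
shift first (mm) [ 4.8  5.2 92.6] norm 92.9
turn rv deg [-0.23 -0.34 -0.11] | shift after turn [ 5.3  4.9 92.6]
```

play_rows --rows '[[[0, 0, 0], [2.5, 2.5, 20], 0.65], [[0, 0, 0], [2.5, 2.5, 20], 0.65], [[0, 0, 0], [0, 0, 20], 0.65], [[0, 0, 0], [0, 0, 20], 0.65], [[0, 0, 0], [0, 0, 11], 0.65], [[0, 0, 0], [0, 0, 0], 0.65], [[0, 0, 0], [0, 0, 0], 1], [[0, 0, 0], [0, 0, 0], 1], [[0, 0, 0], [0, 0, 0], 1], [[0, 0, 0], [0, 0, 0], 1], [[0, 0, 0], [0, 0, 0], 1]]' --grip_force 60

```text
t: 38.75
tcp_pos: [0.5114, -0.2699, 0.1086]
tool_rot: [0.999, 0.035, 0.004, -0.001]
force: [-1.1, -1.1, 2.6]
finger_gap: 0.135
gripper_force: 58.8
```

play_rows --rows '[[[0, 0, 0], [0, 5, 0], 1], [[0, 0, 0], [0, 5, 0], 1], [[0, 0, 0], [0, 5, 0], 1], [[0, 0, 0], [0, 5, 0], 1], [[0, 0, 0], [0, 0, 0], 1]]'

```text
t: 39.17
tcp_pos: [0.5131, -0.2909, 0.1085]
tool_rot: [0.999, 0.035, 0.004, -0.001]
force: [-1.1, -1.5, 6.3]
finger_gap: 0.14
gripper_force: 59.3
```

play_rows --rows '[[[0, 0, 0], [0, 4, 0], 1], [[0, 0, 0], [0, 4, 0], 1], [[0, 0, 0], [0, 0, 0], 1]]'

```text
t: 39.42
tcp_pos: [0.5133, -0.2944, 0.1085]
tool_rot: [0.999, 0.034, 0.003, -0.005]
force: [1.0, 8.2, 9.8]
finger_gap: 0.142
gripper_force: 59.9
```

play_rows --rows '[[[0, 0, 0], [0, -41, 0], 1], [[0, 0, 0], [0, 40, 0], 1], [[0, 0, 0], [0, -40, 0], 1], [[0, 0, 0], [0, 40, 0], 1], [[0, 0, 0], [0, -40, 0], 1], [[0, 0, 0], [0, 40, 0], 1], [[0, 0, 0], [0, -40, 0], 1], [[0, 0, 0], [0, 40, 0], 1], [[0, 0, 0], [0, -40, 0], 1], [[0, 0, 0], [0, 40, 0], 1], [[0, 0, 0], [0, -40, 0], 1]]'

```text
t: 40.33
tcp_pos: [0.5108, -0.272, 0.1091]
tool_rot: [0.999, 0.032, 0.005, 0.007]
force: [-6.6, -11.4, -0.4]
finger_gap: 0.137
gripper_force: 65.8
```

```bash
cat >> h.py <<'E'
Os=np.array([.4866,.052,0]); th=np.radians(4.1); Rs=np.array([[np.cos(th),-np.sin(th),0],[np.sin(th),np.cos(th),0],[0,0,1]])
def deckscan(fn,name='top'):
    P,C=cloud(fn,name); S=(P-Os)@Rs
    h=S[:,2]-(.084-.06*S[:,1])
    m=(abs(S[:,0])<.077)&(S[:,1]>-.265)&(S[:,1]<.03)&(h>.006)&(h<.05)
    import scipy.cluster.hierarchy as H
    Q=np.c_[S[m],h[m]]
    if len(Q)<3: print('clear'); return
    l=H.fcluster(H.linkage(Q[:,:2],'single'),.0045,'distance')
    for k in set(l):
        q=Q[l==k]
        if len(q)>8: print('deck blob n',len(q),'S',q[:,:2].mean(0),'h',np.percentile(q[:,3],90).round(4),'size',np.ptp(q[:,:2],axis=0))
E
python3 -c "
from h import *
st(); deckscan('t10'); snap('top','t11'); print('now'); deckscan('t11')"
```

```text
t 40.33 q [-0.68   0.639  1.671 -0.006  0.814  0.83 ] tcp [ 0.5108 -0.272   0.1091] 
F [ -6.6 -11.4  -0.4] gap 0.137 gf 65.8
[[0.998, 0.065, 0.01], [0.065, -0.998, -0.014], [0.009, 0.015, -1.0]]
deck blob n 50 S [ 0.0668 -0.2052] h 0.0147 size [0.0167 0.0175]
deck blob n 235 S [-0.0526 -0.2476] h 0.0269 size [0.039  0.0372]
deck blob n 239 S [ 0.0561 -0.2467] h 0.0267 size [0.0423 0.0386]
deck blob n 254 S [ 0.0003 -0.2451] h 0.0267 size [0.0461 0.0389]
deck blob n 50 S [-0.0381 -0.2048] h 0.0141 size [0.0187 0.017 ]
deck blob n 55 S [-0.0115 -0.208 ] h 0.0144 size [0.0192 0.0172]
deck blob n 463 S [0.0003 0.0213] h 0.0151 size [0.1526 0.0243]
now
deck blob n 50 S [-0.0459 -0.1568] h 0.0271 size [0.025  0.0225]
deck blob n 264 S [-0.0109 -0.1835] h 0.0282 size [0.0435 0.0448]
deck blob n 257 S [ 0.0397 -0.233 ] h 0.0281 size [0.0461 0.0493]
deck blob n 114 S [0.0596 0.0211] h 0.0158 size [0.0392 0.022 ]
```

play_rows --rows '[[[0, 0, 0], [0, 41, 0], 1], [[0, 0, 0], [0, -41, 0], 1], [[0, 0, 0], [0, 41, 0], 1], [[0, 0, 0], [0, -41, 0], 1], [[0, 0, 0], [0, 41, 0], 1], [[0, 0, 0], [0, -41, 0], 1], [[0, 0, 0], [0, 41, 0], 1], [[0, 0, 0], [0, -41, 0], 1], [[0, 0, 0], [0, 41, 0], 1], [[0, 0, 0], [0, -41, 0], 1], [[0, 0, 0], [0, 20, 0], 1], [[0, 0, 0], [0, 0, 0], 1]]'

```text
t: 41.38
tcp_pos: [0.5112, -0.2773, 0.1073]
tool_rot: [0.999, 0.035, 0.003, -0.001]
force: [-1.2, -2.1, -2.6]
finger_gap: 0.138
gripper_force: 68.2
```

play_rows --rows '[[[0, 0, 0], [0, 0, 0], 1], [[0, 0, 0], [0, 0, 0], 0.65], [[0, 0, 0], [0, 0, 0], 0.65], [[0, 0, 0], [0, 0, -10], 0.65], [[0, 0, 0], [0, 0, -30], 0.65], [[0, 0, 0], [0, 0, -30], 0.65], [[0, 0, 0], [0, 0, -30], 0.65], [[0, 0, 0], [-3, 20, -30], 0.65], [[0, 0, 0], [-3, 20, -30], 0.65], [[0, 0, 0], [0, 0, 0], 0.65]]'

```text
t: 42.22
tcp_pos: [0.5107, -0.3228, 0.2754]
tool_rot: [0.999, 0.034, 0.009, 0.005]
force: [0.8, -0.5, 0.2]
finger_gap: 0.348
gripper_force: 0.0
```

```bash
python3 -c "
from h import *
st(); snap('top','t12');  deckscan('t12'); snap('wrist','w14'); deckscan('w14','wrist')
for fn,n in(('t12','top'),('w14','wrist')):
  P,C=cloud(fn,n); m=(P[:,0]>.48)&(P[:,0]<.54)&(P[:,1]<-.24)&(P[:,1]>-.3)&(P[:,2]>.108)&(P[:,2]<.14)&(C.mean(1)<70)
  print('handle',np.median(P[m],0))
p=load('t12')[0]; q=load('w14')[0]; cv2.imwrite('pics/v10.png',np.vstack([cv2.resize(p[170:300,110:430],(640,260)),cv2.resize(q,(453,340))[:, :].repeat(1,0) if 0 else cv2.copyMakeBorder(cv2.resize(q,(453,340)),0,0,0,187,0)])[:,:,::-1])"
```

```text
t 42.22 q [-0.751  0.453  1.46   0.006  1.209  0.749] tcp [ 0.5107 -0.3228  0.2754] 
F [ 0.8 -0.5  0.2] gap 0.348 gf 0.0
[[0.997, 0.069, 0.018], [0.069, -0.998, -0.009], [0.017, 0.01, -1.0]]
deck blob n 251 S [ 0.0388 -0.1321] h 0.0268 size [0.0426 0.0438]
deck blob n 269 S [-0.0126 -0.0557] h 0.0266 size [0.0439 0.0452]
deck blob n 253 S [-0.0571 -0.0281] h 0.0264 size [0.0405 0.0448]
deck blob n 619 S [-0.0005  0.0188] h 0.0172 size [0.1538 0.0289]
deck blob n 14 S [-0.0767 -0.2578] h 0.0339 size [0.0009 0.0177]
deck blob n 1795 S [ 0.0394 -0.138 ] h 0.0243 size [0.0438 0.0454]
deck blob n 250 S [-0.0148 -0.0745] h 0.0166 size [0.0379 0.0143]
handle [ 0.513  -0.2734  0.1217]
handle [ 0.511  -0.2769  0.1215]
```

View pics/v10.png

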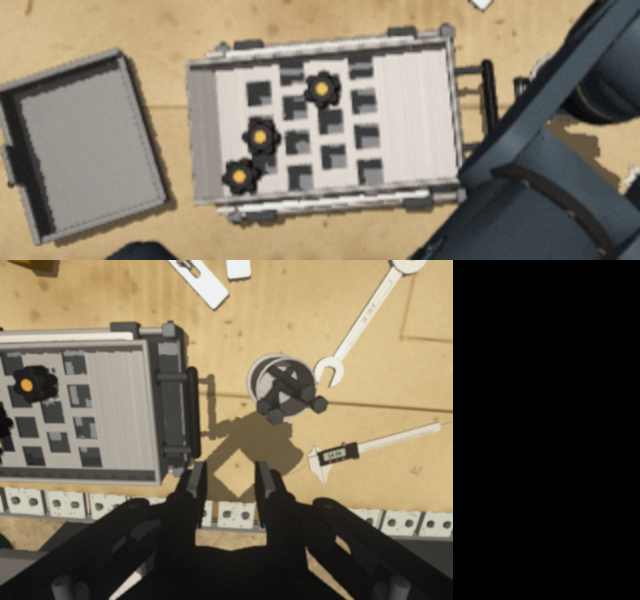

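The deck holds only the three knobs, at crop (322,88), (260,137) and (240,176), and no nuts. The bin has been knocked about 3 cm away. I'll measure its new pose.

```bash
cat >> h.py <<'E'
def binpose(fn):
    P,C=cloud(fn,'top'); m=(P[:,0]>.28)&(P[:,0]<.65)&(P[:,1]>.07)&(P[:,1]<.40)&(P[:,2]>.036)&(P[:,2]<.062)&(np.ptp(C.astype(int),axis=1)<25)
    S=(P-Os)@Rs; m&=S[:,1]>.012
    m&=~((abs(S[:,0])<.09)&(S[:,1]<.06)&(P[:,2]>.066))
    m2=np.zeros((700,800),np.uint8); Q=P[m]; 
    r=cv2.minAreaRect((Q[:,:2]*1000).astype(np.float32)); b=cv2.boxPoints(r)
    print('bin',m.sum(),r,b.round(0).tolist())
    t=(P[:,2]>.074)&(P[:,2]<.097)&(S[:,1]>.08)&(P[:,0]>.3)&(P[:,0]<.6)&(P[:,1]<.42)&(C.mean(1)<140); T=P[t]
    print('tab',t.sum(),T.mean(0),T.min(0),T.max(0),np.degrees(np.arctan(np.polyfit(T[:,0],T[:,1],1)[0])))
E
python3 -c "
from h import *
binpose('t10');binpose('t12')"
```

```text
bin 1000 ((471.55242919921875, 232.62448120117188), (205.77455139160156, 175.46170043945312), 17.120193481445312) [[347.0, 286.0], [399.0, 118.0], [596.0, 179.0], [544.0, 347.0]]
tab 124 [0.4612 0.3214 0.0852] [0.425  0.2931 0.0742] [0.5263 0.418  0.0961] 53.00616604579601
bin 985 ((471.5565185546875, 232.51837158203125), (205.07737731933594, 175.83648681640625), 17.36329460144043) [[347.0, 286.0], [400.0, 118.0], [596.0, 179.0], [543.0, 347.0]]
tab 108 [0.4592 0.3188 0.0847] [0.425  0.2932 0.074 ] [0.5263 0.4187 0.0967] 52.448072052419846
```

play_rows --rows '[[[0, 0, 0], [-0.7, -26, 0], 0.5], [[0, 0, 0], [-0.7, -26, 0], 0.5], [[0, 0, 0], [-0.7, -26, 0], 0.5], [[0, 0, 0], [-0.7, -26, 0], 0.5], [[0, 0, 0], [-0.7, -26, 0], 0.5], [[0, 0, 0], [-0.7, -26, 0], 0.5], [[0, 0, 0], [-0.7, -26, 0], 0.5], [[0, 0, 0], [-0.7, -26, 0], 0.5], [[0, 0, 0], [-0.7, -26, 0], 0.5], [[0, 0, 0], [-0.7, -26, 0], 0.5], [[0, 0, 0], [-0.7, -26, 0], 0.5], [[0, 0, 0], [-0.7, -26, 0], 0.5]]'

```text
t: 43.32
tcp_pos: [0.4752, -0.004, 0.2669]
tool_rot: [0.999, 0.035, 0.001, -0.003]
force: [0.5, 0.4, 0.5]
finger_gap: 0.5
gripper_force: 0.0
```

play_rows --rows '[[[0, 0, 0], [-0.7, -26, 0], 0.5], [[0, 0, 0], [-0.7, -26, 0], 0.5], [[0, 0, 0], [-0.7, -26, 0], 0.5], [[0, 0, 0], [-0.7, -26, 0], 0.5], [[0, 0, 0], [-0.7, -26, 0], 0.5], [[0, 0, 0], [-0.7, -26, 0], 0.5], [[0, 0, 0], [-0.7, -26, 0], 0.5], [[0, 0, 0], [-0.7, -26, 0], 0.5], [[0, 0, -4.4], [0, -26, 0], 0.5], [[0, 0, -4.4], [0, -26, 0], 0.5], [[0, 0, -4.4], [0, -26, 0], 0.5], [[0, 0, 0], [0, 0, 0], 0.5]]'

```text
t: 44.32
tcp_pos: [0.4427, 0.2814, 0.2678]
tool_rot: [0.988, 0.153, 0.001, -0.002]
force: [1.0, -0.0, 0.2]
finger_gap: 0.497
gripper_force: 0.0
```

```bash
python3 -c "
from h import *
st(); snap('wrist','w15'); snap('top','t13'); P,C=cloud('w15','wrist')
yb=np.array([-np.sin(.3),np.cos(.3)]);xb=np.array([yb[1],-yb[0]])
D=P[:,:2]-[.4743,.2249]; X=D@xb;Y=D@yb
for z0,z1 in((.036,.045),(.048,.056),(.057,.064),(.078,.098)):
  m=(abs(X)<.13)&(abs(Y)<.12)&(P[:,2]>z0)&(P[:,2]<z1); print(z0,m.sum(), 'X',np.percentile(X[m],[2,50,98]),'Y',np.percentile(Y[m],[2,50,98]))
m=(P[:,2]>.078)&(P[:,2]<.098)&(abs(X)<.06)&(abs(Y-.078)<.04); print('tab',m.sum(),P[m].mean(0),P[m].min(0),P[m].max(0),np.degrees(np.arctan(np.polyfit(P[m][:,0],P[m][:,1],1)[0])))
go([*(np.median(P[m],0)[:2]),.2],Rm(17.2)); heads('t13')"
```

```text
t 44.32 q [0.351 0.355 1.652 0.005 1.131 1.612] tcp [0.4427 0.2814 0.2678] 
F [ 1.  -0.   0.2] gap 0.497 gf 0.0
[[0.953, 0.302, 0.002], [0.302, -0.953, 0.005], [0.003, -0.004, -1.0]]
0.036 1669 X [-0.0968 -0.0166  0.0927] Y [-0.0791 -0.0726  0.0657]
0.048 847 X [-0.1022  0.0949  0.103 ] Y [-0.0758 -0.004   0.0771]
0.057 1506 X [-0.1002  0.0401  0.1011] Y [-0.065   0.0803  0.0894]
0.078 378 X [-0.0232  0.0009  0.0238] Y [0.0779 0.0817 0.0859]
tab 378 [0.4508 0.3029 0.0887] [0.4263 0.2926 0.0784] [0.4737 0.3124 0.0917] 17.09920940015251
shift first (mm) [ 14.3 -21.1  68. ] norm 72.6
turn rv deg [-0.1  -0.16  0.15] | shift after turn [ 14.5 -21.2  67.9]
top blob 160 [ 0.5408 -0.4128  0.1182] [ 0.5236 -0.4319  0.1007] [ 0.5578 -0.3964  0.1283]
top blob 116 [ 0.5196 -0.3652  0.1164] [ 0.5074 -0.3808  0.1003] [ 0.5331 -0.3489  0.1304]
rim [ 0.5077 -0.425   0.086 ] [ 0.5871 -0.3486  0.1   ]
```

play_rows --rows '[[[0, 0, 0], [7.2, -10.6, 10], 0.6], [[0, 0, 0], [7.2, -10.6, 10], 0.6], [[0, 0, 0], [0, 0, 30], 0.6], [[0, 0, 0], [0, 0, 30], 0.6], [[0, 0, 0], [0, 0, 30], 0.6], [[0, 0, 0], [0, 0, 30], 0.6], [[0, 0, 0], [0, 0, 25], 0.6], [[0, 0, 0], [0, 0, 20], 0.6], [[0, 0, 0], [0, 0, 0], 0.6], [[0, 0, 0], [0, 0, 0], 0.6]]'

```text
t: 45.25
tcp_pos: [0.4531, 0.3016, 0.0832]
tool_rot: [0.989, 0.149, 0.001, -0.001]
force: [-0.1, -0.1, 0.4]
finger_gap: 0.397
gripper_force: 0.0
```

play_rows --rows '[[[0, 0, 0], [0, 0, 0], 1], [[0, 0, 0], [0, 0, 0], 1], [[0, 0, 0], [0, 0, 0], 1], [[0, 0, 0], [0, 0, 0], 1], [[0, 0, 0], [0, 0, 0], 1], [[0, 0, 0], [0, 0, 0], 1]]' --grip_force 50

```text
t: 45.75
tcp_pos: [0.4553, 0.3032, 0.086]
tool_rot: [0.989, 0.15, 0.005, -0.002]
force: [0.6, -0.3, 7.3]
finger_gap: 0.08
gripper_force: 51.9
```

```bash
python3 -c "
from h import *
st(); go([.4755,.2100,sense()['tcp_pos'][2]],Rm(4.1))"
```

```text
t 45.75 q [0.383 0.65  1.76  0.002 0.722 1.651] tcp [0.4553 0.3032 0.086 ] 
F [ 0.6 -0.3  7.3] gap 0.08 gf 51.9
[[0.955, 0.296, 0.009], [0.296, -0.955, 0.005], [0.01, -0.002, -1.0]]
shift first (mm) [-8.3 95.  -0.3] norm 95.4
turn rv deg [-0.18 -0.55 13.14] | shift after turn [13.5 94.4  0. ]
```

play_rows --rows '[[[0, 0, 3.3], [0, 0, 0], 1], [[0, 0, 3.3], [0, 0, 0], 1], [[0, 0, 3.3], [0, 0, 0], 1], [[0, 0, 3.2], [0, 0, 0], 1], [[0, 0, 0], [4.5, 15, 0], 1], [[0, 0, 0], [4.5, 15, 0], 1], [[0, 0, 0], [4.5, 15, 0], 1], [[0, 0, 0], [4.5, 15, 0], 1], [[0, 0, 0], [0, 10, 0], 1], [[0, 0, 0], [0, 8, 0], 1], [[0, 0, 0], [0, 5, 0], 1], [[0, 0, 0], [0, 0, 0], 1]]'

```text
t: 46.75
tcp_pos: [0.48, 0.2219, 0.086]
tool_rot: [0.999, 0.035, 0.005, -0.003]
force: [0.1, 0.6, 6.8]
finger_gap: 0.074
gripper_force: 51.9
```

play_rows --rows '[[[0, 0, 0], [0, 4, 0], 1], [[0, 0, 0], [0, 4, 0], 1], [[0, 0, 0], [0, 4, 0], 1], [[0, 0, 0], [0, 4, 0], 1], [[0, 0, 0], [0, 0, 0], 1]]'

```text
t: 47.17
tcp_pos: [0.4804, 0.2073, 0.086]
tool_rot: [0.999, 0.035, 0.005, -0.004]
force: [-2.2, 6.7, 8.7]
finger_gap: 0.074
gripper_force: 52.1
```

```bash
python3 -c "
from h import *
st()"
```

```text
t 47.17 q [0.19  0.63  1.821 0.01  0.679 1.684] tcp [0.4804 0.2073 0.086 ] 
F [-2.2  6.7  8.7] gap 0.074 gf 52.1
[[0.998, 0.069, 0.01], [0.069, -0.998, 0.008], [0.01, -0.007, -1.0]]
```

play_rows --rows '[[[0, 0, 0], [0, 0, 0], 0.6], [[0, 0, 0], [0, 0, 0], 0.6], [[0, 0, 0], [0, 0, 0], 0.6], [[0, 0, 0], [0, 0, -25], 0.6], [[0, 0, 0], [0, 0, -35], 0.6], [[0, 0, 0], [0, 0, -35], 0.6], [[0, 0, 0], [0, 0, -35], 0.6], [[0, 0, 0], [0, 0, -35], 0.6], [[0, 0, 0], [0, 24, -15], 0.65], [[0, 0, 0], [0, 24, 0], 0.65], [[0, 0, 0], [0, 24, 0], 0.65], [[0, 0, 0], [0, 24, 0], 0.65]]'

```text
t: 48.17
tcp_pos: [0.4848, 0.1079, 0.2642]
tool_rot: [0.999, 0.036, 0.003, -0.002]
force: [0.3, -0.0, 0.1]
finger_gap: 0.35
gripper_force: 0.0
```

play_rows --rows '[[[0, 0, 0], [0, 24, 0], 0.65], [[0, 0, 0], [0, 24, 0], 0.65], [[0, 0, 0], [0, 24, 0], 0.65], [[0, 0, 0], [0, 24, 0], 0.65], [[0, 0, 0], [0, 24, 0], 0.65], [[0, 0, 0], [0, 24, 0], 0.65], [[0, 0, 0], [0, 24, 0], 0.65], [[0, 0, 0], [0, 24, 0], 0.65], [[0, 0, 0], [0, 24, 0], 0.65], [[0, 0, 0], [0, 24, 0], 0.65], [[0, 0, 0], [0, 24, 0], 0.65], [[0, 0, 0], [0, 24, 0], 0.65]]'

```text
t: 49.17
tcp_pos: [0.5052, -0.1795, 0.2623]
tool_rot: [0.999, 0.036, 0.002, -0.002]
force: [0.2, -0.3, -0.7]
finger_gap: 0.347
gripper_force: 0.0
```

play_rows --rows '[[[0, 0, 0], [0, 24, 10], 0.65], [[0, 0, 0], [0, 24, 20], 0.65], [[0, 0, 0], [0, 24, 25], 0.65], [[0, 0, 0], [0, 24, 25], 0.65], [[0, 0, 0], [0, 0, 0], 0.65]]'

```text
t: 49.58
tcp_pos: [0.511, -0.2767, 0.1773]
tool_rot: [0.999, 0.034, -0.0, -0.003]
force: [-0.2, -0.7, 0.3]
finger_gap: 0.348
gripper_force: 0.0
```

```bash
python3 -c "
from h import *
st(); snap('wrist','w16'); snap('top','t14'); deckscan('t14'); binpose('t14'); heads('t14')
for fn,n in(('t14','top'),('w16','wrist')):
  P,C=cloud(fn,n); m=(P[:,0]>.48)&(P[:,0]<.54)&(P[:,1]<-.24)&(P[:,1]>-.3)&(P[:,2]>.108)&(P[:,2]<.14)&(C.mean(1)<70)
  print('handle',m.sum(),np.median(P[m],0))
go([.511,np.median(P[m],0)[1],.107],Rm(4.1))"
```

```text
t 49.58 q [-0.691  0.548  1.603  0.006  0.995  0.809] tcp [ 0.511  -0.2767  0.1773] 
F [-0.2 -0.7  0.3] gap 0.348 gf 0.0
[[0.998, 0.068, -0.0], [0.068, -0.998, 0.007], [0.0, -0.007, -1.0]]
deck blob n 255 S [-0.0572 -0.0282] h 0.0264 size [0.0407 0.0449]
deck blob n 269 S [-0.0125 -0.0556] h 0.0268 size [0.0442 0.045 ]
deck blob n 514 S [0.0141 0.018 ] h 0.0169 size [0.1358 0.0289]
deck blob n 248 S [ 0.0389 -0.132 ] h 0.0271 size [0.0428 0.0439]
bin 343 ((526.050537109375, 181.33926391601562), (110.7788314819336, 224.1890411376953), 53.73377990722656) [[403.0, 203.0], [584.0, 70.0], [649.0, 160.0], [468.0, 292.0]]
tab 120 [0.4822 0.2471 0.0848] [0.4503 0.2013 0.074 ] [0.5263 0.4195 0.0959] 71.93205067549046Traceback (most recent call last):
  File "<string>", line 3, in <module>
    st(); snap('wrist','w16'); snap('top','t14'); deckscan('t14'); binpose('t14'); heads('t14')
                                                                                   ~~~~~^^^^^^^
  File "h.py", line 47, in heads
    l=H.fcluster(H.linkage(Q[:,:2],'single'),.0045,'distance')
                 ~~~~~~~~~^^^^^^^^^^^^^^^^^^
    n = distance.num_obs_y(y)
    raise ValueError("The number of observations cannot be determined on "
                     "an empty distance matrix.")
ValueError: The number of observations cannot be determined on an empty distance matrix.
```

play_rows --rows '[[[0, 0, 0], [0, 0, 20], 0.65], [[0, 0, 0], [0, 0, 20], 0.65], [[0, 0, 0], [0, 0, 20], 0.65], [[0, 0, 0], [0, 0, 9], 0.65], [[0, 0, 0], [0, 0, 0], 0.65], [[0, 0, 0], [0, 0, 0], 1], [[0, 0, 0], [0, 0, 0], 1], [[0, 0, 0], [0, 0, 0], 1], [[0, 0, 0], [0, 0, 0], 1], [[0, 0, 0], [0, 0, 0], 1]]' --grip_force 50

```text
t: 50.52
tcp_pos: [0.5141, -0.2737, 0.1147]
tool_rot: [0.999, 0.036, 0.004, -0.001]
force: [-0.1, 0.7, 4.7]
finger_gap: 0.14
gripper_force: 49.4
```

```bash
python3 -c "
from h import *
st(); snap('top','t15'); deckscan('t15'); heads('t15')
P,C=cloud('t15','top'); S=(P-Os)@Rs
m=(abs(S[:,0])<.12)&(S[:,1]>.04)&(S[:,1]<.19)
for z0,z1 in((.036,.044),(.048,.056),(.057,.064),(.078,.098)):
  k=m&(P[:,2]>z0)&(P[:,2]<z1); print(z0,k.sum(),np.percentile(S[k][:,0],[3,50,97]),np.percentile(S[k][:,1],[3,50,97]))"
```

```text
t 50.52 q [-0.684  0.637  1.65   0.009  0.85   0.809] tcp [ 0.5141 -0.2737  0.1147] 
F [-0.1  0.7  4.7] gap 0.14 gf 49.4
[[0.997, 0.072, 0.007], [0.072, -0.997, 0.003], [0.008, -0.002, -1.0]]
deck blob n 132 S [0.0576 0.0206] h 0.0173 size [0.0441 0.0252]
deck blob n 244 S [ 0.039  -0.1288] h 0.027 size [0.043  0.0417]
rim [ 0.5575 -0.4226  0.0865] [ 0.5873 -0.3846  0.0996]
0.036 70 [-0.0917 -0.0041  0.097 ] [0.0743 0.1537 0.1556]
0.048 81 [-0.0965  0.0955  0.1031] [0.045  0.1247 0.1546]
0.057 307 [-0.0977  0.0457  0.1023] [0.0534 0.1538 0.1621]
0.078 90 [-0.025  -0.0046  0.0205] [0.1513 0.1542 0.1611]
```

play_rows --rows '[[[0, 0, 0], [0, 0, 0], 0.65], [[0, 0, 0], [0, 0, 0], 0.65], [[0, 0, 0], [0, 0, 5], 0.65], [[0, 0, 0], [0, 0, 6], 0.65], [[0, 0, 0], [0, 0, 0], 0.65], [[0, 0, 0], [0, 0, 0], 1], [[0, 0, 0], [0, 0, 0], 1], [[0, 0, 0], [0, 0, 0], 1], [[0, 0, 0], [0, 0, 0], 1], [[0, 0, 0], [0, 0, 0], 1]]' --grip_force 60

```text
t: 51.4
tcp_pos: [0.5131, -0.2733, 0.102]
tool_rot: [0.999, 0.036, 0.002, -0.002]
force: [-0.9, -0.5, -3.4]
finger_gap: 0.14
gripper_force: 58.3
```

play_rows --rows '[[[0, 0, 0], [0, -1.3, -8], 1], [[0, 0, 0], [0, -1.3, -8], 1], [[0, 0, 0], [0, -1.4, -8], 1], [[0, 0, 0], [0, -1.4, -8], 1], [[0, 0, 0], [0, -2.1, -7.9], 1], [[0, 0, 0], [0, -2.1, -7.9], 1], [[0, 0, 0], [0, -2.2, -7.9], 1], [[0, 0, 0], [0, -2.2, -7.9], 1], [[0, 0, 0], [0, -2.9, -7.6], 1], [[0, 0, 0], [0, -2.9, -7.6], 1], [[0, 0, 0], [0, -2.9, -7.6], 1], [[0, 0, 0], [0, -2.9, -7.6], 1]]'

```text
t: 52.4
tcp_pos: [0.5111, -0.2479, 0.1972]
tool_rot: [0.999, 0.036, 0.003, -0.002]
force: [-0.2, 0.4, -4.2]
finger_gap: 0.138
gripper_force: 58.7
```

```bash
python3 -c "
from h import *
st()"
```

```text
t 52.4 q [-0.652  0.503  1.623  0.008  1.013  0.843] tcp [ 0.5111 -0.2479  0.1972] 
F [-0.2  0.4 -4.2] gap 0.138 gf 58.7
[[0.997, 0.072, 0.006], [0.072, -0.997, 0.004], [0.006, -0.004, -1.0]]
```

Tracking well at a tilt of about 0.3. I'll continue to 0.9.

play_rows --rows '[[[0, 0, 0], [0, -3.7, -7.3], 1], [[0, 0, 0], [0, -3.7, -7.3], 1], [[0, 0, 0], [0, -3.7, -7.3], 1], [[0, 0, 0], [0, -3.7, -7.3], 1], [[0, 0, 0], [0, -4.4, -6.9], 1], [[0, 0, 0], [0, -4.4, -6.9], 1], [[0, 0, 0], [0, -4.4, -6.9], 1], [[0, 0, 0], [0, -4.4, -6.9], 1], [[0, 0, 0], [0, -5, -6.4], 1], [[0, 0, 0], [0, -5, -6.4], 1], [[0, 0, 0], [0, -5, -6.4], 1], [[0, 0, 0], [0, -5, -6.4], 1]]'

```text
t: 53.4
tcp_pos: [0.507, -0.1957, 0.2797]
tool_rot: [0.999, 0.036, 0.003, -0.002]
force: [0.9, -0.0, -2.8]
finger_gap: 0.142
gripper_force: 58.4
```

play_rows --rows '[[[0, 0, 0], [0, -5.7, -5.9], 1], [[0, 0, 0], [0, -5.7, -5.9], 1], [[0, 0, 0], [0, -5.7, -5.9], 1], [[0, 0, 0], [0, -5.7, -5.9], 1], [[0, 0, 0], [0, -6.2, -5.3], 1], [[0, 0, 0], [0, -6.2, -5.3], 1], [[0, 0, 0], [0, -6.2, -5.3], 1], [[0, 0, 0], [0, -6.2, -5.3], 1], [[0, 0, 0], [0, -6.7, -4.6], 1], [[0, 0, 0], [0, -6.7, -4.6], 1], [[0, 0, 0], [0, -6.7, -4.6], 1], [[0, 0, 0], [0, -6.7, -4.6], 1]]'

```text
t: 54.4
tcp_pos: [0.5013, -0.1216, 0.343]
tool_rot: [0.999, 0.036, 0.003, -0.002]
force: [1.7, -0.9, -2.7]
finger_gap: 0.139
gripper_force: 58.4
```

play_rows --rows '[[[0, 0, 0], [0, 0, 0], 1], [[0, 0, 0], [0, 0, 0], 1], [[0, 0, 0], [0, 0, 0], 1], [[0, 0, 0], [0, 0, 0], 1], [[0, 0, 0], [0, 0, 0], 1], [[0, 0, 0], [0, 0, 0], 1], [[0, 0, 0], [0, 0, 0], 1], [[0, 0, 0], [0, 0, 0], 1]]'

```text
t: 55.07
tcp_pos: [0.5013, -0.1225, 0.3423]
tool_rot: [0.999, 0.036, 0.003, -0.002]
force: [2.9, -0.2, -2.3]
finger_gap: 0.142
gripper_force: 58.7
```

```bash
cat >> h.py <<'E'
def binscan(fn,name='top'):
    import scipy.cluster.hierarchy as H
    P,C=cloud(fn,name); S=(P-Os)@Rs
    m=(abs(S[:,0])<.094)&(S[:,1]>-.02)&(S[:,1]<.148)&(P[:,2]>.014)&(P[:,2]<.13)&(C.mean(1)<75); Q=S[m]
    if len(Q)<3: print('bin empty'); return
    l=H.fcluster(H.linkage(Q[:,:2],'single'),.005,'distance')
    for k in set(l):
        q=Q[l==k]
        if len(q)>15: print('bin dark blob',len(q),q.mean(0),'zmax',q[:,2].max().round(3),'size',np.ptp(q,axis=0))
    y=(C[:,0].astype(int)>C[:,2].astype(int)+70)&(abs(S[:,0])<.11)&(S[:,1]>-.3)&(S[:,1]<.18)&(P[:,2]<.3); print('yellow',S[y].round(3)[::4].tolist())
E
python3 -c "
from h import *
st(); snap('top','t16'); binscan('t16')"
```

```text
t 55.07 q [-0.46   0.264  1.566  0.006  1.308  1.038] tcp [ 0.5013 -0.1225  0.3423] 
F [ 2.9 -0.2 -2.3] gap 0.142 gf 58.7
[[0.997, 0.071, 0.005], [0.071, -0.997, 0.004], [0.006, -0.004, -1.0]]
bin dark blob 213 [0.0349 0.0942 0.0281] zmax 0.036 size [0.0433 0.0427 0.0199]
bin dark blob 222 [-0.0122  0.1232  0.0283] zmax 0.036 size [0.042  0.0422 0.0216]
bin dark blob 219 [-0.0582  0.1231  0.0282] zmax 0.035 size [0.0396 0.0447 0.0202]
bin dark blob 16 [ 0.0497 -0.0059  0.0278] zmax 0.039 size [0.0278 0.0009 0.0241]
bin dark blob 114 [0.0788 0.0104 0.0964] zmax 0.13 size [0.0139 0.0623 0.0634]
yellow []
```

All three knobs are in the bin. I'll lower the deck along the same arc.

play_rows --rows '[[[0, 0, 0], [0, 13.4, 9.2], 1], [[0, 0, 0], [0, 13.4, 9.2], 1], [[0, 0, 0], [0, 12.4, 10.6], 1], [[0, 0, 0], [0, 12.4, 10.6], 1], [[0, 0, 0], [0, 11.4, 11.8], 1], [[0, 0, 0], [0, 11.4, 11.8], 1], [[0, 0, 0], [0, 10, 12.8], 1], [[0, 0, 0], [0, 10, 12.8], 1], [[0, 0, 0], [0, 8.8, 13.8], 1], [[0, 0, 0], [0, 8.8, 13.8], 1]]'

```text
t: 55.95
tcp_pos: [0.51, -0.2348, 0.224]
tool_rot: [0.999, 0.035, 0.003, -0.002]
force: [2.7, 1.9, -1.4]
finger_gap: 0.138
gripper_force: 58.4
```

play_rows --rows '[[[0, 0, 0], [0, 7.4, 14.6], 1], [[0, 0, 0], [0, 7.4, 14.6], 1], [[0, 0, 0], [0, 5.8, 15.2], 1], [[0, 0, 0], [0, 5.8, 15.2], 1], [[0, 0, 0], [0, 4.3, 15.8], 1], [[0, 0, 0], [0, 4.3, 15.8], 1], [[0, 0, 0], [0, 2.7, 12], 1], [[0, 0, 0], [0, 2.7, 10], 1], [[0, 0, 0], [0, 0, 6], 1], [[0, 0, 0], [0, 0, 0], 1]]'

```text
t: 56.78
tcp_pos: [0.5134, -0.2778, 0.1115]
tool_rot: [0.999, 0.038, 0.003, 0.002]
force: [-9.0, -1.2, 29.5]
finger_gap: 0.137
gripper_force: 62.6
```

play_rows --rows '[[[0, 0, 0], [0, 0, 1], 1], [[0, 0, 0], [0, 0, 0], 0.65], [[0, 0, 0], [0, 0, 0], 0.65], [[0, 0, 0], [0, 0, 0], 0.65]]'

```text
t: 57.12
tcp_pos: [0.5129, -0.2739, 0.1054]
tool_rot: [0.999, 0.036, 0.002, -0.002]
force: [-0.2, 0.2, -0.2]
finger_gap: 0.352
gripper_force: 0.0
```

Released. Back off upward and clear of the top camera's view, then verify.

play_rows --rows '[[[0, 0, 0], [0, 0, -20], 0.65], [[0, 0, 0], [0, 0, -30], 0.65], [[0, 0, 0], [0, 0, -30], 0.65], [[0, 0, 0], [0, 0, -30], 0.65], [[0, 0, 0], [-15, 0, -30], 0.65], [[0, 0, 0], [-15, 0, 0], 0.65], [[0, 0, 0], [-15, 0, 0], 0.65], [[0, 0, 0], [-15, 0, 0], 0.65], [[0, 0, 0], [-15, 0, 0], 0.65], [[0, 0, 0], [0, 0, 0], 0.65]]'

```text
t: 57.95
tcp_pos: [0.4349, -0.2786, 0.2438]
tool_rot: [0.999, 0.035, 0.001, -0.003]
force: [0.0, 0.3, -0.0]
finger_gap: 0.346
gripper_force: 0.0
```

```bash
python3 -c "
from h import *
st(); snap('top','t17'); binscan('t17'); deckscan('t17')
try: heads('t17')
except Exception: print('cup hidden')
P,C=cloud('t17','top'); m=(P[:,0]>.48)&(P[:,0]<.575)&(P[:,1]<-.262)&(P[:,1]>-.3)&(P[:,2]>.1)&(P[:,2]<.17)&(C.mean(1)<70); print('handle',m.sum(),np.median(P[m],0))
# fresh wrist view of the cup
p,d=snap('wrist','w17'); P,C=cloud('w17','wrist'); m=(abs(P[:,0]-.547)<.05)&(abs(P[:,1]+.387)<.05)&(P[:,2]>.1)&(P[:,2]<.15); print('cup top pts wrist',m.sum())"
```

```text
t 57.95 q [-0.789  0.377  1.695  0.006  1.073  0.708] tcp [ 0.4349 -0.2786  0.2438] 
F [ 0.   0.3 -0. ] gap 0.346 gf 0.0
[[0.997, 0.071, 0.001], [0.071, -0.997, 0.006], [0.002, -0.006, -1.0]]
bin dark blob 44 [ 0.0787 -0.0019  0.0889] zmax 0.101 size [0.006  0.042  0.0186]
bin dark blob 213 [0.0349 0.0943 0.0279] zmax 0.034 size [0.043  0.0433 0.019 ]
bin dark blob 220 [-0.0584  0.1236  0.0279] zmax 0.034 size [0.0395 0.0439 0.0196]
bin dark blob 220 [-0.0121  0.1234  0.0278] zmax 0.033 size [0.042  0.043  0.0192]
yellow []
deck blob n 646 S [-0.0011  0.0175] h 0.0176 size [0.1523 0.0299]
top blob 160 [ 0.5406 -0.413   0.118 ] [ 0.5236 -0.4316  0.1004] [ 0.5578 -0.3943  0.1272]
rim [ 0.5216 -0.4251  0.0865] [ 0.5875 -0.348   0.0998]
handle 216 [ 0.5224 -0.2742  0.1215]
cup top pts wrist 2399
```

```bash
python3 -c "
from h import *
print(sign_off())"
```

```text
the job is handed in; nothing more can be done
None
```

I finished the sort and handed the job in at about 58 s of the 208 s limit; `sign_off` gave no verdict. At the last check the deck was down and clear of nuts, and the three knobs were in the bin; I last measured all four bolt heads in the cup before tipping (two were hidden by the arm at the end), and never saw the nuts in the tray directly.

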